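Put the parts caddies away in the push-latch tool cabinet

TASK

Tidy the bench: stand the tin of wood finish that is in the way of the cabinet door upright on the black rubber mat, then press the red tool cabinet's door in until its catch lets go and it swings wide open. Hang every sheet-metal caddy on the bench by its wooden handle on a hook of its own on the inside of the door, and when all are hanging push the door shut again until the catch holds it. Leave the hammer, the tape measure and the screwdriver where they lie.

Things in the scene. Friction and masses are not known exactly. Their poses are not given: they have to be found in the camera images.
- door (a joint): the cabinet's red handleless push-to-release door; hinge on its left edge. Rad: 0 = shut and caught, -0.026 = pushed in to the stop, 1.68 = fully open (swings to the robot, then left). Push it in over 4 mm at the mark (stop at 8 mm, 3 to 6 N), draw back, and a spring swings it open in about 3 s. To shut: push it back (2 to 3 N) in to the stop once, draw back; it stays. One more push frees it
- push_mark (a point): grey disc, 44 mm across, on the outer face of the door, 300 mm from the hinge, 222 mm above the bench; point on the outer face. Axes are the door's and turn with it: -x squarely out of the outer face, +x out of the inner face, +y along the door to the hinge, z up
- door_hinge (a point): point on the door's upright hinge axis, in the plane of its inner face, at its left edge, 131 mm above the bench; axes as push_mark. The door is 345 mm wide (to -y), 16 mm thick (its outer face 16 mm to -x), from 6 to 256 mm above the bench; the cabinet's top is at 262 mm
- hook1 (a point): first double hook on the door's inner face, 60 mm from the hinge: two 8 mm rods, 26 mm either side of this point in y, go out along +x, down 12 mm to a valley 78 mm from the face, then up to tips at 103 mm. The point, 185 mm up, is where the middle of a handle lies that hangs in the valley, along the door's y. Tip tops 13 mm above it, valley's underside 15 mm below. Axes as push_mark
- hook2 (a point): middle double hook on the door's inner face, 158 mm from the hinge: two 8 mm rods, 26 mm either side of this point in y, go out along +x, down 12 mm to a valley 78 mm from the face, then up to tips at 103 mm. The point, 185 mm up, is where the middle of a handle lies that hangs in the valley, along the door's y. Tip tops 13 mm above it, valley's underside 15 mm below. Axes as push_mark
- hook3 (a point): outermost double hook on the door's inner face, 256 mm from the hinge: two 8 mm rods, 26 mm either side of this point in y, go out along +x, down 12 mm to a valley 78 mm from the face, then up to tips at 103 mm. The point, 185 mm up, is where the middle of a handle lies that hangs in the valley, along the door's y. Tip tops 13 mm above it, valley's underside 15 mm below. Axes as push_mark
- caddy1_handle (a point): middle of the round wooden handle (14 mm thick, 80 mm long, along y) of an open sheet-metal parts caddy, 86 mm long (y), 66 mm wide (x), 117 mm high, 0.15 to 0.3 kg; point 105 mm above its underside, z up. Its box is 42 mm high: 56 mm are free under the handle. 26 mm wide uprights hold the handle's ends. One of up to three alike; absent ones read None
- caddy2_handle (a point): middle of the round wooden handle (14 mm thick, 80 mm long, along y) of an open sheet-metal parts caddy, 86 mm long (y), 66 mm wide (x), 117 mm high, 0.15 to 0.3 kg; point 105 mm above its underside, z up. Its box is 42 mm high: 56 mm are free under the handle. 26 mm wide uprights hold the handle's ends. One of up to three alike; absent ones read None
- caddy3_handle (a point): middle of the round wooden handle (14 mm thick, 80 mm long, along y) of an open sheet-metal parts caddy, 86 mm long (y), 66 mm wide (x), 117 mm high, 0.15 to 0.3 kg; point 105 mm above its underside, z up. Its box is 42 mm high: 56 mm are free under the handle. 26 mm wide uprights hold the handle's ends. One of up to three alike; absent ones read None
- tin_mid (a point): middle (half-way up, on the axis) of a closed round tin of wood finish, dark green with a paper label, 66 mm in diameter, 68 mm high, about 0.35 kg, z up along its axis. It starts upright in front of the cabinet, inside the swing of the door
- mat: black rubber drip mat on the bench, 170 mm (x) by 200 mm (y), 4 mm thick; origin at the centre of its underside; fixed to the bench. The tin's axis must stand within its outline
- hammer: claw hammer lying on the bench, to be left alone; origin at its middle
- tape: yellow tape measure, 70 x 40 x 66 mm, to be left alone; origin at the centre of its underside
- screwdriver: green-handled screwdriver lying on the bench, to be left alone; origin at its middle
There are look-alikes about, which are no part of the job. Several things look just like the part that bears tin_mid: the one meant starts nearest to the robot's base. Leave any purple look-alike of the part that bears caddy2_handle alone.

How it is judged:
By the outcome, as a careful person would: the job done as asked, in the order asked, and still so for the second after the job is handed in, with the robot touching nothing.
Of caddy1, caddy2, caddy3 only 2 to 3 are there at a start; the rules pass over those that are not, and their reading is None.
At some moment in a run one of tin may be knocked a few centimetres aside while the robot is not near it.
Once in a run the grip may slacken for a moment while it holds something.
It also fails if it takes over 210 s, if anything falls off the work surface, if the arm or the gripper's body presses on something with over 40 N, if the wrist force passes 120 N, or if a joint passes its speed limit or range.

ROBOT

A 6-joint arm with a two-finger parallel gripper is mounted at the origin on the work surface. World frame = base frame: x ahead of the robot, y to its left, z up, the work surface at z = 0. Lengths are in m, angles in rad, forces in N, time in s.
With the tool pointing down it reaches from about 0.25 to 0.775 m from the base axis. Payload 4 kg.
Tool frame: the origin (TCP) lies at the very end of the fingers, on their centre line; the grasp point (between the pads) lies 19 mm behind it; z points along the fingers, y is the line along which they close (so a half turn about z gives the same grasp; the last joint's range is limited). The gripper opens to 94 mm and grips with 3 to 60 N. Pads are 16 mm wide; open, the fingers measure 119 mm over their backs; the gripper's body (75 mm by 177 mm) begins 78 mm behind the grasp point.
Start: joints at [1.084, 0.087, 1.371, -0, 1.684, -0.103], TCP at [0.206, 0.51, 0.206] pointing down, gripper open.
Joint ranges: [-3.1, 3.1], [-0.76, 2.03], [0.27, 2.55], [-1.08, 4.22], [0.17, 2.65], [-2.57, 2.57]. Speed limits (rad/s): [2.79, 2.79, 3.14, 3.14, 3.14, 3.14].

INTERFACE

Orientations are given as [roll, pitch, yaw] about the fixed x, y, z axes, in that order (R = Rz(yaw) Ry(pitch) Rx(roll)).
In Python, from bench import robot gives the robot as it stands. The module is installed in compiled form; this text tells all that it offers.
- The arm moves only by the tool move_arm, never from a script. Its argument "deltas" is one flat list of numbers, 7 for each row, row after row: the turn, a rotation vector about the tool's x, y, z in rad, then the shift along the tool's x, y, z in cm, then the closure, from -1 (fully open) to 1 (shut). A call has 1 to 8 rows; each row is the pose to reach, as a shift and turn from the pose commanded when the call began, along the tool's axes at that moment; what a row does not reach only later rows make up. A row lasts 1/10 s, in which the tool goes at most 50 mm and 8.59 degrees, less where a joint would pass 70% of its speed; a pose out of reach is approached as far as the arm can. A call with a gripper value outside its range is refused whole. The fingers move at their own pace and stop on an object; the grip force is fixed at half the most. Time passes only in rows, so rows that repeat a pose let the fingers close. It gives the time, the measured TCP pose, the force, the opening and the grip force at its end, in the units of the state.
- robot.get_obs(): the state, without advancing time (a new reading comes with each control period).
- robot.snapshot(name): name is "scene" or "top" or "wrist"; returns a dict with "image" (400x640x3 uint8, red, green, blue), "depth" (400x640 float32, m along the optical axis (not along the pixel's ray), 0 where there is no reading), "fov_y" (degrees; the focal length in pixels is half the picture's height over the tangent of half this angle, whatever the lens; pixels are square), "cx", "cy" (the principal point, pixels), "origin" and "orientation" of the camera in the world; the wrist camera has in their place "T_tool_cam" (4x4, takes a point from camera to tool coordinates, whose origin is the TCP and whose axes are the flange's). Camera axes: x right, y up, looking along -z (the intrinsics and any distortion apply to the point x, -y, -z); pixel columns grow to the right and rows downward; lengths in m; the calibration is good to about 2 mm. A picture is of the moment at which its call begins: read the wrist's pose just before it.
- robot.close_job(): hands the job in; it is judged then, once.
The state is a dict: "time": time; "joint_positions": joint angles; "qvel": joint speeds; "joint_torque": joint torques, N m; "tool_pos": TCP position; "ee_rot": TCP orientation; "wrist_force": force on the tool from outside, world axes, zero at the start; "wrist_torque": the same for the moment, N m; "width": finger opening in m; "finger_force": force on a finger pad.
Only numpy, scipy, OpenCV 4.12 (cv2) and the standard library are available. Lean on these libraries where they do the work, as an engineer would, in place of code of your own. Each camera call takes 0.05 s, during which the arm holds its last target. There are 200 camera calls.

## Working session

There is one attempt and no reset: what is moved stays moved. The work goes in short steps, Python scripts to look and compute and a tool call to move; the robot and the scene stay as the last step left them, time stands still between calls to the robot, and variables do not carry over. Pictures are saved under pics/ and viewed, at most 14 in all, crops included, and the job is handed in when it is done.

Besides the shell and the picture viewer there is one more tool, called after "Emit:" in YAML: its name, and indented under it one key for each argument. move_arm: Moves the arm, as the interface text tells. Its arguments: {"type":"object","properties":{"deltas":{"type":"array","items":{"type":"number"}}},"required":["deltas"]}

```bash
mkdir -p pics; cat > h.py <<'E'
import numpy as np, cv2
from scipy.spatial.transform import Rotation as R
from bench import robot
def T(o):
    M=np.eye(4); M[:3,:3]=R.from_euler('xyz',o['ee_rot']).as_matrix(); M[:3,3]=o['tool_pos']; return M
def snap(n,f=None):
    o=robot.get_obs(); s=robot.snapshot(n)
    if 'T_tool_cam' in s: C=T(o)@np.array(s['T_tool_cam'])
    else:
        C=np.eye(4); q=np.array(s['orientation']); C[:3,3]=s['origin']
        C[:3,:3]=R.from_euler('xyz',q).as_matrix() if q.size==3 else (R.from_quat(q).as_matrix() if q.size==4 else q)
    s['C']=C; s['f']=200/np.tan(np.radians(s['fov_y'])/2)
    if f: cv2.imwrite('pics/'+f,s['image'][:,:,::-1])
    return s
def cloud(s):
    v,u=np.mgrid[:400,:640]; d=s['depth']; f=s['f']
    p=np.stack([(u-s['cx'])/f*d,-(v-s['cy'])/f*d,-d],-1)
    return p@s['C'][:3,:3].T+s['C'][:3,3]
def ray(s,u,v,z):
    d=s['C'][:3,:3]@np.array([(u-s['cx'])/s['f'],-(v-s['cy'])/s['f'],-1]); o=s['C'][:3,3]
    return o+d*(z-o[2])/d[2]
def to_tool(o,pos,rpy=None):
    "shift(cm) and rotvec from current measured pose to target, tool axes"
    M=T(o)[:3,:3]; r=np.zeros(3) if rpy is None else R.from_matrix(M.T@R.from_euler('xyz',rpy).as_matrix()).as_rotvec()
    return np.round(r,4),np.round(M.T@(np.array(pos)-o['tool_pos'])*100,2)
E
python3 - <<'E'
from h import *
s=snap('scene','s1.png');t=snap('top','t1.png');w=snap('wrist','w1.png')
for k in (s,t,w): print({a:b for a,b in k.items() if a not in('image','depth')})
print(robot.get_obs())
E
```

```text
{'fov_y': 52.48234836928214, 'cx': 322.9859294602968, 'cy': 196.72963644178293, 'origin': array([ 1.33521065, -0.81255716,  1.15380757]), 'orientation': array([0.82687563, 0.01452398, 0.78934041]), 'C': array([[ 0.70423942, -0.47319439,  0.52927677,  1.33521065],
       [ 0.709814  ,  0.4845321 , -0.51126582, -0.81255716],
       [-0.01452347,  0.7357416 ,  0.67710661,  1.15380757],
       [ 0.        ,  0.        ,  0.        ,  1.        ]]), 'f': np.float64(405.7174187193214)}
{'fov_y': 52.747578930540286, 'cx': 322.5288023685299, 'cy': 191.689849934819, 'origin': array([ 0.25077376, -0.05140949,  1.47103662]), 'orientation': array([ 2.13835955e-01,  6.82526670e-04, -1.57621100e+00]), 'C': array([[-5.41464803e-03,  9.77208969e-01, -2.12210540e-01,
         2.50773756e-01],
       [-9.99985108e-01, -5.43616254e-03,  4.82071272e-04,
        -5.14094939e-02],
       [-6.82526617e-04,  2.12209990e-01,  9.77223851e-01,
         1.47103662e+00],
       [ 0.00000000e+00,  0.00000000e+00,  0.00000000e+00,
         1.00000000e+00]]), 'f': np.float64(403.36059540696846)}
{'fov_y': 62.779662
[... 695 characters left out ...]
70587684)}
{'time': 0.15, 'joint_positions': array([ 1.08388180e+00,  8.77949038e-02,  1.37188851e+00,  2.73342667e-05,
        1.68360281e+00, -1.03089107e-01]), 'qvel': array([-0.00077134, -0.00313585, -0.00414574, -0.00050096, -0.00194434,
       -0.00023899]), 'joint_torque': array([ 1.61448181e-03, -3.40639579e+01, -3.02794254e+01,  7.18361652e-02,
        3.04815976e-02, -9.93697131e-05]), 'tool_pos': array([0.20575221, 0.50961474, 0.2045772 ]), 'ee_rot': array([-3.13991087e+00, -2.01300809e-04,  2.75777011e+00]), 'wrist_force': array([-1.27937688, -0.05639451,  0.28387436]), 'wrist_torque': array([0.00750438, 0.01470536, 0.01453825]), 'finger_force': 0.0, 'width': 0.09366801153780065}
```

View pics/s1.png

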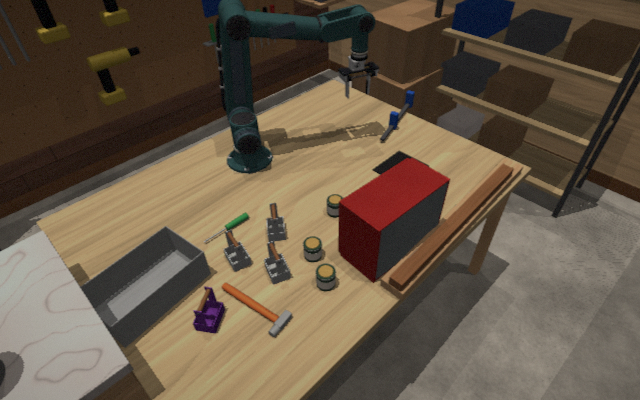

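View pics/t1.png

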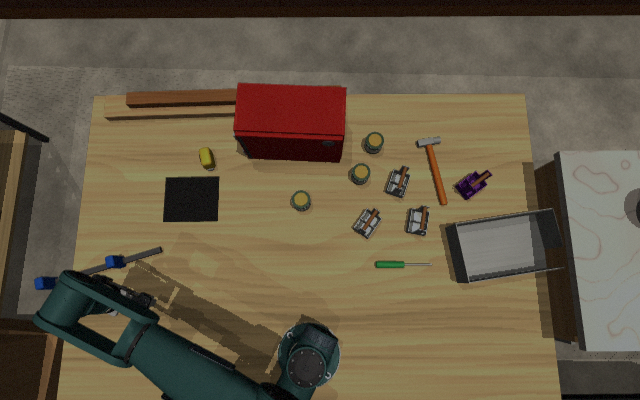

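Scene picture: cabinet (390,215), tins at (335,205), (313,248), (326,276), grey caddies at (276,222), (236,250), (276,262), purple caddy (208,312).
Top picture, possible tins: (301,201), (360,174), (373,142). The one nearest the base (308,365) is (301,201), and it also stands in the door's swing. Grey caddies are at (397,181), (367,222) and (418,220), with the purple look-alike at (472,184). The mat is at (191,199), the push mark at (328,144).

```bash
cat > m1.py <<'E'
from h import *
t=snap('top'); s=snap('scene')
for n,(u,v),z in [('tinA',(301,200),.068),('tinB',(360,173),.068),('tinC',(373,142),.068),('matTL',(166,178),.004),('matTR',(219,177),.004),('matBL',(163,221),.004),('matBR',(218,221),.004)]:
    print(n,np.hypot(*ray(t,u,v,z)[:2]).round(3),ray(t,u,v,z).round(3))
P=cloud(t); hsv=cv2.cvtColor(t['image'],cv2.COLOR_RGB2HSV)
Z=P[...,2]
# cabinet
red=((hsv[...,0]<8)|(hsv[...,0]>172))&(hsv[...,1]>150)
top=red&(abs(Z-.262)<.02)
print('cab top rect',cv2.minAreaRect((P[top][:,:2]*1000).astype(np.float32)), cv2.boxPoints(cv2.minAreaRect((P[top][:,:2]*1000).astype(np.float32))).round())
d=red&(Z<.24)&(Z>.03)
q=P[d]; print('door n',d.sum(), np.percentile(q,[1,50,99],axis=0).round(3))
A=np.c_[q[:,1:],np.ones(len(q))]; c=np.linalg.lstsq(A,q[:,0],rcond=None)[0]; print('x=a y+b z+c',c)
# things: orange wood handle above 0.08
for n,(u,v) in dict(c1=(397,181),c2=(367,222),c3=(418,220),pur=(472,184)).items():
    sub=np.zeros_like(red); sub[v-22:v+22,u-22:u+22]=1
    hh=sub&(Z>.085)&(Z<.14)
    if hh.sum()>5:
        p=P[hh]; r=cv2.minAreaRect((p[:,:2]*1000).astype(np.float32)); print(n,hh.sum(),p.mean(0).round(3),p[:,2].max().round(3),r)
    al=sub&(Z>.02); p=P[al]; print('   all',cv2.minAreaRect((p[:,:2]*1000).astype(np.float32)))
E
python3 m1.py
python3 - <<'E'
from h import *
a=cv2.imread('pics/t1.png')[110:260,270:510]; cv2.imwrite('pics/t1c.png',cv2.resize(a,(800,500),interpolation=cv2.INTER_CUBIC))
E
```

```text
tinA 0.526 [0.526 0.024 0.068]
tinB 0.651 [ 0.623 -0.187  0.068]
tinC 0.778 [ 0.74  -0.238  0.068]
matTL 0.823 [0.625 0.535 0.004]
matTR 0.712 [0.628 0.336 0.004]
matBL 0.706 [0.463 0.533 0.004]
matBR 0.568 [0.462 0.332 0.004]
cab top rect ((780.7083129882812, 51.79115295410156), (354.30322265625, 184.99087524414062), 87.37488555908203) [[ 680. -121.]
 [ 865. -129.]
 [ 881.  225.]
 [ 696.  233.]]
door n 1752 [[ 0.682 -0.115  0.032]
 [ 0.692  0.054  0.143]
 [ 0.701  0.224  0.239]]
x=a y+b z+c [ 0.08128799 -0.02481212  0.69014128]
c1 129 [ 0.594 -0.327  0.11 ] 0.124 ((594.4202270507812, -327.9275207519531), (25.58980941772461, 89.62841796875), 69.4046401977539)
   all ((431.9307556152344, -220.19049072265625), (82.43490600585938, 488.2866516113281), 56.608089447021484)
c2 129 [ 0.448 -0.211  0.11 ] 0.123 ((448.38067626953125, -210.9579315185547), (24.840862274169922, 88.41801452636719), 54.069671630859375)
   all ((363.11138916015625, -150.27880859375), (65.75153350830078, 297.798828125), 54.38665008544922)
c3 132 [ 0.454 -0.393  0.11 ] 0.12 ((453.94134521484375, -394.1617126464844), (25.444921493530273, 89.93732452392578), 77.04560852050781)
   all ((369.41180419921875, -285.48309326171875), (101.16104125976562, 515.003173828125), 37.99076461791992)
pur 145 [ 0.587 -0.596  0.109] 0.123 ((587.5674438476562, -597.2904663085938), (25.93358612060547, 90.05593872070312), 35.076656341552734)
   all ((418.16168212890625, -352.3572692871094), (66.2606201171875, 685.538330078125), 34.60368728637695)
```

View pics/t1c.png

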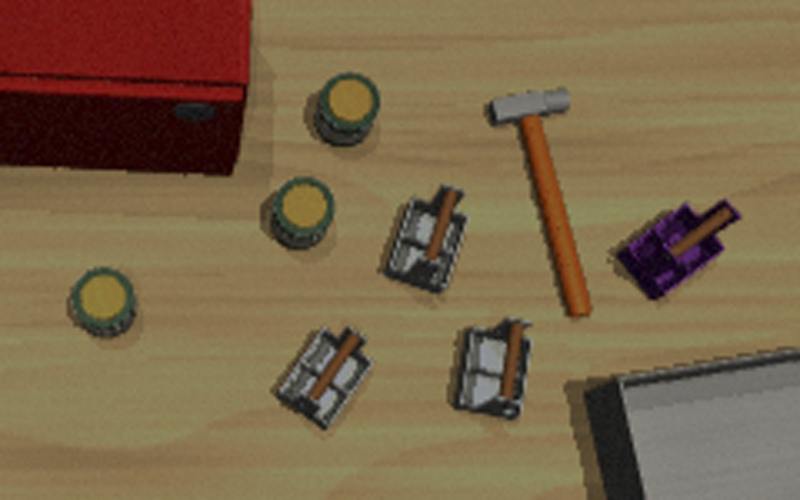

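Crop: tin A at (103,300) stands alone in front of the cabinet. The three grey caddies and the separate purple one at (680,240) are confirmed, so I'm choosing tin A and going above it.

Emit:
move_arm:
  deltas: [0,0,0,-12,-8.3,0,-1,0,0,0,-24,-16.5,0,-1,0,0,0,-24,-16.5,0,-1,0,0,0,-24,-16.5,0,-1,0,0,0,-24,-16.5,0,-1,0,0,0,-24,-16.5,0,-1,0,0,0,-24,-16.5,0,-1]

```text
time: 0.95
tool_pos: [0.369, 0.2634, 0.2054]
ee_rot: [-3.141, 0.002, 2.75]
wrist_force: [-0.0, 0.4, 0.2]
width: 0.0941
finger_force: 0.0
```

Emit:
move_arm:
  deltas: [0,0,0,-23.8,-16.6,0,-1,0,0,0,-23.8,-16.6,0,-1,0,0,0,-23.8,-16.6,0,-1,0,0,0,-23.8,-16.6,0,-1,0,0,0,-23.8,-16.6,0,-1,0,0,0,-23.8,-16.6,0,-1,0,0,0,-23.8,-16.6,0,-1,0,0,0,-23.8,-16.6,0,-1]

```text
time: 1.75
tool_pos: [0.5252, 0.0244, 0.2049]
ee_rot: [3.141, -0.002, 2.757]
wrist_force: [0.4, 0.1, 0.9]
width: 0.094
finger_force: 0.0
```

```bash
python3 - <<'E'
from h import *
o=robot.get_obs(); print(o['time'],o['tool_pos'],o['ee_rot'],o['wrist_force'])
w=snap('wrist','w2.png'); P=cloud(w); Z=P[...,2]
m=(abs(Z-.068)<.012)&(np.hypot(P[...,0]-.526,P[...,1]-.024)<.06)
p=P[m]; print(m.sum(),p.mean(0),cv2.minEnclosingCircle((p[:,:2]*1000).astype(np.float32)))
hsv=cv2.cvtColor(w['image'],cv2.COLOR_RGB2HSV)
y=m&(hsv[...,0]>15)&(hsv[...,0]<35)&(hsv[...,1]>90); v,u=np.nonzero(y); print('lid',y.sum(),u.mean(),v.mean(),ray(w,u.mean(),v.mean(),.068), cv2.minEnclosingCircle(np.c_[u,v].astype(np.float32)))
E
```

```text
1.75 [0.5252223  0.02443121 0.20492329] [ 3.14106550e+00 -1.73418216e-03  2.75684780e+00] [0.43959983 0.11026151 0.8693435 ]
3521 [0.52868989 0.027365   0.06794806] ((529.7869873046875, 26.97578239440918), 33.633026123046875)
lid 1897 329.8318397469689 196.51502372166578 [0.52977195 0.02658479 0.068     ] ((334.1212158203125, 194.18939208984375), 29.682600021362305)
```

View pics/w2.png

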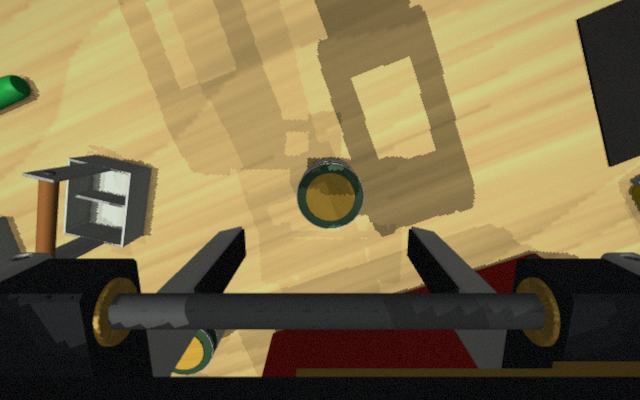

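Wrist picture: tin lid at (330,195), which gives (0.530, 0.027). Descend, grip and lift.

Emit:
move_arm:
  deltas: [0,0,0,-0.3,0.4,5,-1,0,0,0,-0.3,0.4,10,-1,0,0,0,-0.3,0.4,14,-1,0,0,0,-0.3,0.4,17,-1,0,0,0,-0.3,0.4,17.5,-1,0,0,0,-0.3,0.4,17.5,-1]

```text
time: 2.4
tool_pos: [0.5287, 0.0281, 0.0303]
ee_rot: [-3.141, -0.001, 2.76]
wrist_force: [-0.0, -0.9, 1.1]
width: 0.0939
finger_force: 0.0
```

Emit:
move_arm:
  deltas: [0,0,0,0,0,0,1,0,0,0,0,0,0,1,0,0,0,0,0,0,1,0,0,0,0,0,0,1,0,0,0,0,0,0,1,0,0,0,0,0,0,1,0,0,0,0,0,0,1,0,0,0,0,0,0,1]

```text
time: 3.2
tool_pos: [0.5303, 0.0266, 0.0318]
ee_rot: [3.141, 0.002, 2.758]
wrist_force: [-0.9, -0.3, 5.7]
width: 0.0658
finger_force: 30.0
```

Emit:
move_arm:
  deltas: [0,0,0,0,0,-2,1,0,0,0,0,0,-5,1,0,0,0,0,0,-5,1,0,0,0,0,0,-5,1]

```text
time: 3.6
tool_pos: [0.5293, 0.0267, 0.0797]
ee_rot: [3.142, -0.0, 2.758]
wrist_force: [-0.3, -0.7, -2.1]
width: 0.0656
finger_force: 30.0
```

```bash
python3 - <<'E'
from h import *
o=robot.get_obs(); print(o['tool_pos'],o['width'],to_tool(o,[.52,.46,o['tool_pos'][2]],[np.pi,0,2.757]))
E
```

```text
[0.52932285 0.02667802 0.07972643] 0.06562062107758398 (array([ 0.    , -0.0003,  0.0007]), array([1.709e+01, 3.983e+01, 1.000e-02]))
```

Emit:
move_arm:
  deltas: [0,0,0,1.2,2.7,0,1,0,0,0,2.8,6.6,0,1,0,0,0,4.4,10.2,0,1,0,0,0,6,14,0,1,0,0,0,7.6,17.7,0,1,0,0,0,9.2,21.4,0,1,0,0,0,10.8,25.1,0,1,0,0,0,12.4,28.8,0,1]

```text
time: 4.4
tool_pos: [0.5206, 0.341, 0.077]
ee_rot: [-3.138, -0.003, 2.758]
wrist_force: [0.0, -0.3, -1.6]
width: 0.0654
finger_force: 30.0
```

Emit:
move_arm:
  deltas: [0,0,0,1.6,3.7,0,1,0,0,0,3,7,0,1,0,0,0,4.2,9.8,0,1,0,0,0,4.7,11,0,1,0,0,0,4.7,11,0,1,0,0,0,4.7,11,0,1]

```text
time: 5.0
tool_pos: [0.5196, 0.4582, 0.0788]
ee_rot: [-3.138, -0.001, 2.757]
wrist_force: [0.0, -0.5, -2.9]
width: 0.0658
finger_force: 30.0
```

```bash
python3 - <<'E'
from h import *
o=robot.get_obs(); print(o['tool_pos'],o['width'],o['finger_force'],o['wrist_force'])
s=snap('scene','s2.png'); cv2.imwrite('pics/s2c.png',cv2.resize(s['image'][100:250,300:500,::-1],(600,450)))
E
```

```text
[0.51964664 0.45819435 0.07875811] 0.06578421767548362 29.999323189258575 [ 0.039312   -0.46991842 -2.85375923]
```

View pics/s2c.png

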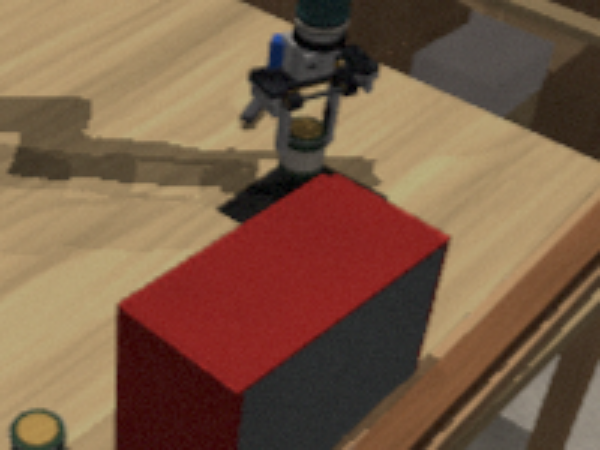

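The picture shows the tin held upright at crop (305,140), over the mat. Lower it and release.

Emit:
move_arm:
  deltas: [0,0,0,0,0,2,1,0,0,0,0,0,3.5,1,0,0,0,0,0,4.1,1,0,0,0,0,0,4.3,1,0,0,0,0,0,4.4,1,0,0,0,0,0,4.4,1]

```text
time: 5.65
tool_pos: [0.5203, 0.4599, 0.0371]
ee_rot: [3.141, 0.001, 2.758]
wrist_force: [-0.2, 0.1, -3.1]
width: 0.0657
finger_force: 30.0
```

Emit:
move_arm:
  deltas: [0,0,0,0,0,0,-1,0,0,0,0,0,0,-1,0,0,0,0,0,0,-1,0,0,0,0,0,0,-1,0,0,0,0,0,0,-1,0,0,0,0,0,0,-1]

```text
time: 6.25
tool_pos: [0.52, 0.4598, 0.0366]
ee_rot: [3.141, 0.0, 2.758]
wrist_force: [0.2, -0.7, 0.1]
width: 0.0939
finger_force: 0.0
```

Emit:
move_arm:
  deltas: [0,0,0,0,0,-4,-1,0,0,0,0,0,-9,-1,0,0,0,0,0,-14,-1,0,0,0,0,0,-19,-1,0,0,0,0,0,-24,-1,0,0,0,0,0,-27,-1,0,0,0,0,0,-27,-1]

```text
time: 6.95
tool_pos: [0.5212, 0.4606, 0.3144]
ee_rot: [3.13, 0.007, 2.758]
wrist_force: [0.3, 0.1, 0.5]
width: 0.094
finger_force: 0.0
```

```bash
python3 - <<'E'
from h import *
w=snap('wrist'); P=cloud(w); Z=P[...,2]
m=(abs(Z-.072)<.012)&(np.hypot(P[...,0]-.52,P[...,1]-.46)<.08)
p=P[m]; print(m.sum(),cv2.minEnclosingCircle((p[:,:2]*1000).astype(np.float32)),p[:,2].mean())
t=snap('top'); hsv=cv2.cvtColor(t['image'],cv2.COLOR_RGB2HSV)
# front edge of cabinet top: colour/red vs z; plus mark
P=cloud(t);Z=P[...,2]
red=((hsv[...,0]<8)|(hsv[...,0]>172))&(hsv[...,1]>120)&(Z<.24)&(Z>.04)
front=red&(P[...,0]<.72)&(P[...,1]>-.12)&(P[...,1]<.23)
for zz in(.06,.1,.14,.18,.22):
    k=front&(abs(Z-zz)<.02); q=P[k]; c=np.polyfit(q[:,1],q[:,0],1); print(zz,len(q),c)
# image edges of door's bottom and of the top plane
img=t['image']
reds=(((hsv[...,0]<8)|(hsv[...,0]>172))&(hsv[...,1]>120)&(P[...,0]>.5)&(hsv[...,2]>25)).astype(np.uint8)
n,l,st,_=cv2.connectedComponentsWithStats(reds); i=1+st[1:,4].argmax(); print(st[i])
cc=cv2.findContours((l==i).astype(np.uint8),0,2)[0][0]; ap=cv2.approxPolyDP(cc,4,True)[:,0]; print(ap)
for u,v in ap: print((u,v),[ray(t,u,v,z)[:2].round(3) for z in(.262,.256,.006)])
E
```

```text
2069 ((520.0269165039062, 460.5376892089844), 33.63172149658203) 0.07192815058820189
0.06 291 [0.05149183 0.68874127]
0.1 320 [0.04949676 0.68893596]
0.14 342 [0.0526243  0.68872993]
0.18 372 [0.05128934 0.68879667]
0.22 359 [0.0514815  0.68874418]
[ 233   83  113   79 7885]
[[238  83]
 [233 129]
 [253 158]
 [339 161]
 [345  87]]
(np.int32(238), np.int32(83)) [array([0.877, 0.221]), array([0.88 , 0.223]), array([1.01 , 0.279])]
(np.int32(233), np.int32(129)) [array([0.719, 0.231]), array([0.721, 0.233]), array([0.818, 0.291])]
(np.int32(253), np.int32(158)) [array([0.622, 0.165]), array([0.624, 0.166]), array([0.701, 0.21 ])]
(np.int32(339), np.int32(161)) [array([ 0.611, -0.104]), array([ 0.613, -0.104]), array([ 0.687, -0.115])]
(np.int32(345), np.int32(87)) [array([ 0.861, -0.127]), array([ 0.864, -0.127]), array([ 0.99 , -0.143])]
```

```bash
python3 - <<'E'
from h import *
t=snap('top'); g=t['image'][138:150,320:336].astype(int); sat=g.max(2)-g.min(2)
m=(sat<25); v,u=np.nonzero(m); print(m.astype(int)); u=u.mean()+320; v=v.mean()+138
X=ray(t,u,v,.222); print(u,v,X, .6888+.0515*X[1])
o=robot.get_obs(); print(o['tool_pos'],to_tool(o,[.61,X[1],.205],[np.pi,0,3.09]))
E
```

```text
[[0 0 0 0 0 0 0 0 0 0 0 0 0 0 0 0]
 [0 0 0 0 0 0 0 0 0 0 0 0 0 0 0 0]
 [0 0 0 0 0 0 0 0 0 0 0 0 0 0 0 0]
 [0 0 0 1 1 1 1 1 1 1 1 1 0 0 0 0]
 [0 0 1 1 1 1 1 1 1 1 1 1 1 1 1 0]
 [0 0 1 1 1 1 1 1 1 1 1 1 1 1 1 0]
 [0 0 1 1 1 1 1 1 1 1 1 1 1 1 1 0]
 [0 0 0 0 1 1 1 1 1 1 1 1 1 1 1 0]
 [0 0 0 0 0 0 0 0 0 1 0 0 0 0 0 0]
 [0 0 0 0 0 0 0 0 0 0 0 0 0 0 0 0]
 [0 0 0 0 0 0 0 0 0 0 0 0 0 0 0 0]
 [0 0 0 0 0 0 0 0 0 0 0 0 0 0 0 0]]
328.05 143.11666666666667 [ 0.6836391  -0.07086599  0.222     ] 0.6851504014251323
[0.51980003 0.45959876 0.30466315] (array([-0.0019, -0.0016, -0.3322]), array([-28.24, -45.79,  10.03]))
```

Emit:
move_arm:
  deltas: [0,0,0,-2,-3,0,0,0,0,0,-4.5,-7.3,1,1,0,0,0,-7,-11.5,2,1,0,0,0,-9.5,-15.5,3,1,0,0,0,-12,-19.5,4,1,0,0,0,-14.2,-23,5,1]

```text
time: 7.7
tool_pos: [0.5643, 0.1907, 0.2525]
ee_rot: [-3.138, -0.005, 2.757]
wrist_force: [-0.5, -0.7, -0.3]
width: 0.0492
finger_force: 0.0
```

Emit:
move_arm:
  deltas: [0,0,-0.1,-2.5,-4.2,1,1,0,0,-0.2,-5,-8.4,2,1,0,0,-0.332,-7.5,-12.6,3,1,0,0,-0.332,-10,-16.8,4,1,0,0,-0.332,-12.5,-20.5,5,1,0,0,-0.332,-14,-22.8,5,1,0,0,-0.332,-14,-22.8,5,1,0,0,-0.332,-14,-22.8,5,1]

```text
time: 8.5
tool_pos: [0.6088, -0.0705, 0.2035]
ee_rot: [3.14, -0.005, 3.089]
wrist_force: [-0.5, -0.1, 0.5]
width: 0.0009
finger_force: 0.0
```

```bash
python3 - <<'E'
from h import *
o=robot.get_obs(); print(o['tool_pos'],o['ee_rot'],o['width'],to_tool(o,[.665,-.071,.205],[np.pi,0,3.09]))
w=snap('wrist','w3.png');
E
```

```text
[ 0.60875517 -0.07050879  0.20353272] [ 3.14000559 -0.0050333   3.08855949] 0.0008952126162060101 (array([ 0.0016, -0.005 , -0.0014]), array([-5.62,  0.25, -0.17]))
```

View pics/w3.png

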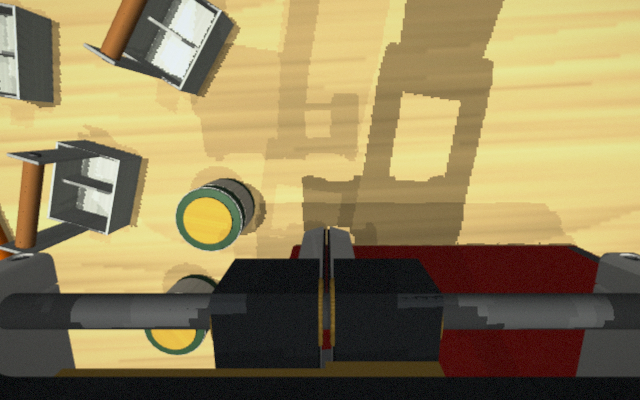

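The wrist picture shows the closed fingers at (327,235), just before the red door. Approach, then push gently.

Emit:
move_arm:
  deltas: [0,0,0,-3,0,-0.5,1,0,0,0,-5.5,0,-0.5,1,0,0,0,-6,0,-0.5,1,0,0,0,-6.2,0,-0.5,1,0,0,0,-6.4,0,-0.5,1,0,0,0,-6.6,0,-0.5,1]

```text
time: 9.15
tool_pos: [0.6747, -0.073, 0.2116]
ee_rot: [3.141, -0.002, 3.091]
wrist_force: [-2.4, 1.1, -0.1]
width: 0.0005
finger_force: 1.1
```

Emit:
move_arm:
  deltas: [0,0,0,-0.2,0,0,1,0,0,0,-0.4,0,0,1,0,0,0,-0.4,0,0,1]

```text
time: 9.45
tool_pos: [0.6796, -0.0738, 0.2116]
ee_rot: [3.141, -0.0, 3.09]
wrist_force: [-2.3, 1.6, 0.4]
width: 0.0004
finger_force: 1.1
```

Emit:
move_arm:
  deltas: [0,0,0,-0.2,0,0,1,0,0,0,-0.4,0,0,1,0,0,0,-0.4,0,0,1]

```text
time: 9.75
tool_pos: [0.6828, -0.0741, 0.2116]
ee_rot: [3.141, -0.003, 3.09]
wrist_force: [-6.2, 3.0, 1.4]
width: 0.0002
finger_force: 3.0
```

Emit:
move_arm:
  deltas: [0,0,0,2.5,0,-1,1,0,0,0,4,0,-6,1,0,0,0,5,0,-11,1,0,0,0,6,-5,-12,1,0,0,0,7,-10,-12,1,0,0,0,8,-15,-12,1,0,0,0,8,-15,-12,0,0,0,0,8,-15,-12,-1]

```text
time: 10.55
tool_pos: [0.5962, -0.2223, 0.3315]
ee_rot: [-3.141, 0.001, 3.086]
wrist_force: [0.3, -0.3, -0.5]
width: 0.0129
finger_force: 0.0
```

Emit:
move_arm:
  deltas: [0,0,0,0,0,0,-1,0,0,0,0,0,0,-1,0,0,0,0,0,0,-1,0,0,0,0,0,0,-1,0,0,0,0,0,0,-1,0,0,0,0,0,0,-1,0,0,0,0,0,0,-1,0,0,0,0,0,0,-1]

```text
time: 11.35
tool_pos: [0.5962, -0.22, 0.3314]
ee_rot: [3.142, 0.0, 3.09]
wrist_force: [-0.5, -0.1, 0.2]
width: 0.0772
finger_force: 0.0
```

Emit:
move_arm:
  deltas: [0,0,0,0,0,0,-1,0,0,0,0,0,0,-1,0,0,0,0,0,0,-1,0,0,0,0,0,0,-1,0,0,0,0,0,0,-1,0,0,0,0,0,0,-1,0,0,0,0,0,0,-1,0,0,0,0,0,0,-1]

```text
time: 12.15
tool_pos: [0.5962, -0.22, 0.3315]
ee_rot: [3.142, 0.0, 3.09]
wrist_force: [-0.6, -0.3, -0.0]
width: 0.0939
finger_force: 0.0
```

Emit:
move_arm:
  deltas: [0,0,0,0,0,0,-1,0,0,0,0,0,0,-1,0,0,0,0,0,0,-1,0,0,0,0,0,0,-1,0,0,0,0,0,0,-1,0,0,0,0,0,0,-1,0,0,0,0,0,0,-1,0,0,0,0,0,0,-1]

```text
time: 12.95
tool_pos: [0.5962, -0.22, 0.3315]
ee_rot: [3.141, 0.0, 3.09]
wrist_force: [-0.7, 0.5, -0.4]
width: 0.0939
finger_force: 0.0
```

```bash
python3 - <<'E'
from h import *
o=robot.get_obs(); print(o['tool_pos'],o['width'])
t=snap('top','t2.png')
E
```

```text
[ 0.59624255 -0.21998768  0.33146297] 0.09386291494251892
```

View pics/t2.png

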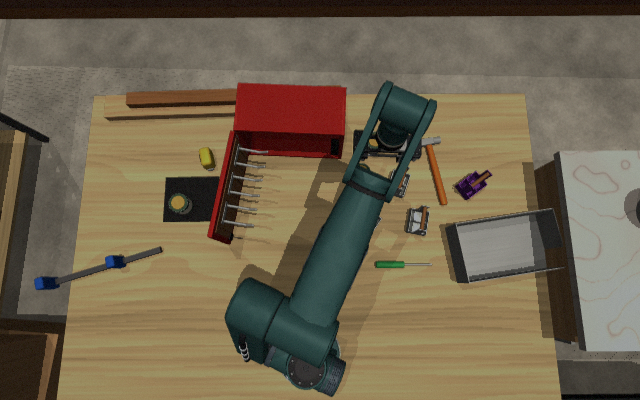

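The top picture shows the door open from (237,132) to (218,240), six hook rods to the right of it, and the tin on the mat at (180,203). Now measure the door pose and all three caddies.

```bash
cat > m2.py <<'E'
from h import *
def handles(w,show=True):
    P=cloud(w); Z=P[...,2]; hsv=cv2.cvtColor(w['image'],cv2.COLOR_RGB2HSV)
    m=((hsv[...,0]<18)&(hsv[...,1]>110)&(hsv[...,2]>50)&(Z>.095)&(Z<.12)&(P[...,1]<0)).astype(np.uint8)
    n,l,st,ce=cv2.connectedComponentsWithStats(m)
    for i in range(1,n):
        if st[i,4]<150: continue
        q=P[l==i]; v,u=np.nonzero(l==i)
        # rays onto z=.11 (top half of the handle)
        g=np.array([ray(w,a,b,.109)[:2] for a,b in zip(u,v)]); r=cv2.minAreaRect((g*1000).astype(np.float32))
        vx,vy,_,_=cv2.fitLine((g*1000).astype(np.float32),cv2.DIST_L2,0,.01,.01).ravel(); a=np.degrees(np.arctan2(vy,vx)); a=(a+90)%180-90
        print('handle',st[i],'ctr',np.round(r[0],1),np.round(r[1],1),'dir deg',round(a,1),'zmean',q[:,2].mean().round(4),'cloud',q.mean(0).round(4))
if __name__=='__main__':
    w=snap('wrist','w4.png'); handles(w)
E
python3 m2.py; python3 - <<'E'
from h import *
t=snap('top'); P=cloud(t);Z=P[...,2]; hsv=cv2.cvtColor(t['image'],cv2.COLOR_RGB2HSV)
red=((hsv[...,0]<8)|(hsv[...,0]>172))&(hsv[...,1]>120)
q=P[red&(abs(Z-.256)<.012)&(P[...,1]>.19)&(P[...,0]<.70)]
print('top',len(q),cv2.minAreaRect((q[:,:2]*1000).astype(np.float32)),cv2.fitLine(q[:,:2].astype(np.float32),1,0,.01,.01).ravel(), cv2.boxPoints(cv2.minAreaRect((q[:,:2]*1000).astype(np.float32))).round())
k=(Z>.165)&(Z<.215)&(P[...,1]>.08)&(P[...,1]<.24)&(P[...,0]<.69)&(P[...,0]>.3)&(hsv[...,1]<110)
n,l,st,ce=cv2.connectedComponentsWithStats(k.astype(np.uint8))
for i in range(1,n):
    if st[i,4]>8:
        p=P[l==i]; j=p[:,1].argmin(); print(st[i],'tip',p[j].round(3),'dir',cv2.fitLine(p[:,:2].astype(np.float32),1,0,.01,.01).ravel().round(3))
E
```

```text
handle [305  14  47  70 848] ctr [ 447.8 -210.9] [13.5 79.9] dir deg -35.8 zmean 0.11 cloud [ 0.4469 -0.2102  0.11  ]
handle [162  24  16  76 928] ctr [ 453.2 -392.2] [14.2 80.2] dir deg -12.0 zmean 0.1098 cloud [ 0.4525 -0.3918  0.1098]
handle [227 152  25  62 648] ctr [ 597.4 -328.1] [13.8 79.4] dir deg -20.0 zmean 0.1101 cloud [ 0.5964 -0.3278  0.1101]
handle [  0 167  46  43 657] ctr [ 591.1 -600.4] [14.5 75.3] dir deg -54.8 zmean 0.1101 cloud [ 0.59   -0.5985  0.1101]
handle [402 248   7  45 164] ctr [ 723.7 -122.8] [ 6.7 62.9] dir deg -2.1 zmean 0.1074 cloud [ 0.7257 -0.1225  0.1074]
top 602 ((538.35009765625, 264.04083251953125), (18.4260196685791, 326.3702697753906), 80.71232604980469) [ 0.9864798  -0.16388288  0.5340472   0.26349825] [[376. 281.]
 [698. 229.]
 [701. 247.]
 [379. 299.]]
[234 144  34  24 199] tip [0.664 0.13  0.203] dir [0.498 0.867 0.633 0.178]
[234 175  29   6  67] tip [0.57  0.144 0.2  ] dir [0.167 0.986 0.579 0.208]
[233 191  27   6  70] tip [0.517 0.152 0.2  ] dir [0.172 0.985 0.524 0.193]
[233 205  24   6  57] tip [0.471 0.161 0.2  ] dir [0.152 0.988 0.479 0.201]
[232 221  22   5  53] tip [0.42  0.169 0.199] dir [0.168 0.986 0.43  0.225]
```

View pics/w4.png

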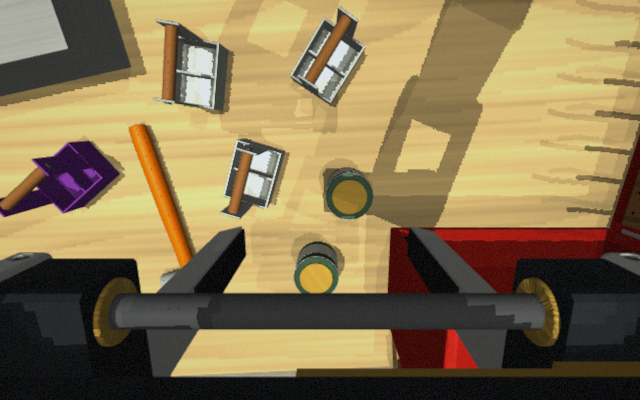

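Wrist picture: caddy handles at (240,183), (168,62) and (328,48). Purple one at (25,190) stays. The door plane and hook rods agree with the given geometry. Grip the first caddy, at (0.597,-0.328).

Emit:
move_arm:
  deltas: [0,0,0.1,-0.3,-3.5,1,-1,0,0,0.2,-0.6,-7,4,-1,0,0,0.297,-0.7,-10.8,8,-1,0,0,0.297,-0.7,-10.8,13,-1,0,0,0.297,-0.7,-10.8,17,-1,0,0,0.297,-0.7,-10.8,21,-1,0,0,0.297,-0.7,-10.8,24,-1,0,0,0.297,-0.7,-10.8,24,-1]

```text
time: 13.9
tool_pos: [0.5943, -0.3261, 0.0845]
ee_rot: [3.139, -0.012, 2.793]
wrist_force: [-0.1, -0.4, -1.3]
width: 0.0939
finger_force: 0.0
```

Emit:
move_arm:
  deltas: [0,0,0,0,0,0,1,0,0,0,0,0,0,1,0,0,0,0,0,0,1,0,0,0,0,0,0,1,0,0,0,0,0,0,1,0,0,0,0,0,0,1,0,0,0,0,0,0,1,0,0,0,0,0,0,1]

```text
time: 14.7
tool_pos: [0.5976, -0.3282, 0.0914]
ee_rot: [3.141, -0.0, 2.793]
wrist_force: [-0.5, -0.6, -0.3]
width: 0.0336
finger_force: 0.0
```

Emit:
move_arm:
  deltas: [0,0,0,0,0,0,1,0,0,0,0,0,0,1,0,0,0,0,0,0,1,0,0,0,0,0,0,1,0,0,0,0,0,0,1]

```text
time: 15.2
tool_pos: [0.5975, -0.3284, 0.0914]
ee_rot: [-3.141, -0.0, 2.793]
wrist_force: [0.3, -0.9, -1.4]
width: 0.0128
finger_force: 30.0
```

```bash
cat > go.py <<'E'
from h import *
import sys
# hooks at the open door
th=-1.7315; dx=np.array([np.cos(th),np.sin(th),0]); dy=np.array([-np.sin(th),np.cos(th),0])
H={1:np.array([.644,.159,.185]),2:np.array([.5475,.175,.185]),3:np.array([.450,.191,.185])}
yaw=th-np.pi/2+2*np.pi # handle (tool x) along -door y
yaw=np.pi+np.arctan2(dy[1],dy[0])
if __name__=='__main__':
    k=int(sys.argv[1]); o=robot.get_obs(); print(o['tool_pos'].round(4),o['ee_rot'].round(3),o['width'],o['wrist_force'].round(1),'yaw',yaw)
    g=.016   # handle centre above TCP
    pre=H[k]+.09*dx+[0,0,.032-g]
    print('up',to_tool(o,o['tool_pos']+[0,0,.24-.105]))
    print('pre',to_tool(o,pre,[np.pi,0,yaw]))
    M=R.from_euler('xyz',[np.pi,0,yaw]).as_matrix(); print('slide',(M.T@(-.09*dx)*100).round(2))
E
python3 go.py 1
```

```text
[ 0.5975 -0.3284  0.0914] [-3.141 -0.     2.793] 0.01282202818672655 [ 0.3 -0.9 -1.4] yaw 2.9808889803846896
up (array([0., 0., 0.]), array([  0. ,  -0. , -13.5]))
pre (array([-0.0003, -0.    , -0.1882]), array([ 10.62,  38.55, -10.97]))
slide [0. 9. 0.]
```

Emit:
move_arm:
  deltas: [0,0,0,0,0,-1,1,0,0,0,0,0,-3,1,0,0,0,0,0,-6,1,0,0,0,0,0,-9,1,0,0,0,0,0,-11.3,1,0,0,0,0.3,1,-11.3,1,0,0,0,0.8,3,-11.3,1,0,0,-0.03,1.5,5.5,-11.3,1]

```text
time: 16.0
tool_pos: [0.6014, -0.2693, 0.2014]
ee_rot: [3.14, -0.005, 2.823]
wrist_force: [0.8, 0.6, -2.6]
width: 0.0131
finger_force: 30.0
```

Emit:
move_arm:
  deltas: [0,0,-0.02,0.9,3,0,1,0,0,-0.04,1.8,6,0,1,0,0,-0.06,2.6,9,0,1,0,0,-0.08,3.5,12,0,1,0,0,-0.1,4.4,15,0,1,0,0,-0.12,5.3,18,0,1,0,0,-0.14,6.2,21,0,1,0,0,-0.158,7.1,24,0,1]

```text
time: 16.8
tool_pos: [0.608, -0.0177, 0.2013]
ee_rot: [3.141, -0.006, 2.983]
wrist_force: [0.2, 0.1, -3.6]
width: 0.0132
finger_force: 30.0
```

```bash
python3 go.py 1
```

```text
[ 0.608  -0.0177  0.2013] [ 3.141 -0.006  2.983] 0.013196158845589041 [ 0.2  0.1 -3.6] yaw 2.9808889803846896
up (array([0., 0., 0.]), array([ 8.00e-02,  1.00e-02, -1.35e+01]))
pre (array([ 0.0009, -0.0057,  0.0023]), array([-0.74,  9.02,  0.04]))
slide [0. 9. 0.]
```

Emit:
move_arm:
  deltas: [0,0,0,-0.2,2.5,-0.2,1,0,0,0,-0.4,5,-0.3,1,0,0,0,-0.6,7,-0.3,1,0,0,0,-0.7,8.5,-0.3,1,0,0,0,-0.7,9,-0.3,1,0,0,0,-0.7,9,-0.3,1,0,0,0,-0.7,9,-0.3,1,0,0,0,-0.7,9,-0.3,1]

```text
time: 17.6
tool_pos: [0.6313, 0.0655, 0.2074]
ee_rot: [-3.141, -0.0, 2.979]
wrist_force: [0.1, 0.2, -3.5]
width: 0.0128
finger_force: 30.0
```

```bash
python3 go.py 1; python3 - <<'E'
from h import *
w=snap('wrist','w5.png')
s=snap('scene'); a=cv2.resize(s['image'][100:300,300:480,::-1],(540,600)); cv2.imwrite('pics/s5.png',a)
E
```

```text
[0.6313 0.0655 0.2074] [-3.141 -0.     2.979] 0.012755744168815301 [ 0.1  0.2 -3.5] yaw 2.9808889803846896
up (array([0., 0., 0.]), array([  0. ,  -0. , -13.5]))
pre (array([-0.0003, -0.0001, -0.0014]), array([0.24, 0.43, 0.64]))
slide [0. 9. 0.]
```

View pics/w5.png

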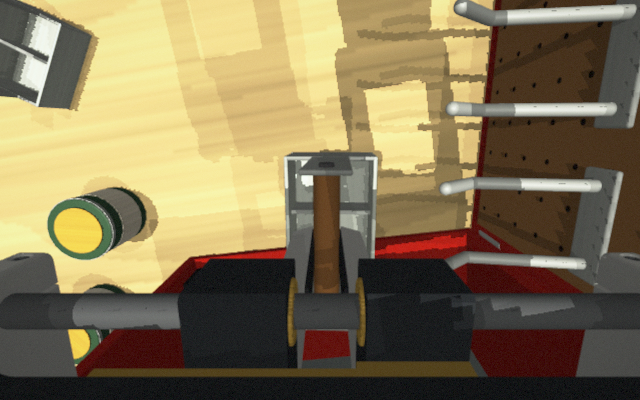

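Wrist picture: caddy hangs straight under the gripper (handle at (325,235)), with hook1's rods at right (rows 187 and 262). Check the rods' position from this view.

```bash
python3 - <<'E'
from h import *; from go import H,dx,dy
w=snap('wrist'); P=cloud(w); Z=P[...,2]; hsv=cv2.cvtColor(w['image'],cv2.COLOR_RGB2HSV)
k=((Z>.165)&(Z<.215)&(hsv[...,1]<60)&(hsv[...,2]>90)); k[:,:400]=0
n,l,st,ce=cv2.connectedComponentsWithStats(k.astype(np.uint8))
for i in range(1,n):
    if st[i,4]<200: continue
    p=P[l==i]
    for h in (1,2,3):
        r=p-H[h]; a=r@dx; b=r@dy; m=abs(b)<.04
        if m.sum()>150: print('hook',h,st[i],'tip a',np.percentile(a[m],99).round(4),'b',[np.median(b[m&(abs(a-c)<.006)]).round(4) for c in(-.05,-.03,-.01,.01)],'z at valley',np.median(r[m&(abs(a)<.01),2]).round(4))
E
```

```text
hook 2 [ 454    0  183   25 2657] tip a 0.0262 b [np.float64(-0.0255), np.float64(-0.0254), np.float64(-0.0256), np.float64(-0.025)] z at valley -0.0067
hook 2 [626  57  14  71 417] tip a -0.073 b [np.float64(nan), np.float64(nan), np.float64(nan), np.float64(nan)] z at valley nan
hook 2 [ 445  101  172   15 2259] tip a 0.0264 b [np.float64(0.0255), np.float64(0.0258), np.float64(0.0257), np.float64(0.026)] z at valley -0.0067
hook 1 [595 171  28 106 654] tip a -0.0733 b [np.float64(nan), np.float64(nan), np.float64(nan), np.float64(nan)] z at valley nan
hook 1 [ 439  177  163   18 1953] tip a 0.0259 b [np.float64(-0.0267), np.float64(-0.0267), np.float64(-0.0266), np.float64(-0.0275)] z at valley -0.0067
hook 1 [ 448  252  139   18 1484] tip a 0.0142 b [np.float64(0.0246), np.float64(0.0246), np.float64(0.0248), np.float64(0.0237)] z at valley -0.0065
  return _methods._mean(a, axis=axis, dtype=dtype,
  ret = ret.dtype.type(ret / rcount)
```

Hooks confirmed to about 1 mm. Slide in, then lower.

Emit:
move_arm:
  deltas: [0,0,0,0.2,1,0.3,1,0,0,0,0.2,2.5,0.3,1,0,0,0,0.2,4,0.3,1,0,0,0,0.2,5.5,0.3,1,0,0,0,0.2,7,0.3,1,0,0,0,0.2,8.5,0.3,1,0,0,0,0.2,9.4,0.3,1,0,0,0,0.2,9.4,0.3,1]

```text
time: 18.55
tool_pos: [0.6445, 0.1614, 0.2042]
ee_rot: [3.141, -0.0, 2.983]
wrist_force: [-0.5, 0.3, -2.3]
width: 0.0132
finger_force: 30.0
```

Emit:
move_arm:
  deltas: [0,0,0,0,0,0.5,1,0,0,0,0,0,1.2,1,0,0,0,0,0,1.9,1,0,0,0,0,0,2.5,1,0,0,0,0,0,2.9,1,0,0,0,0,0,3.1,1,0,0,0,0,0,3.1,1]

```text
time: 19.25
tool_pos: [0.6449, 0.1601, 0.175]
ee_rot: [3.14, 0.002, 2.981]
wrist_force: [-0.2, 1.9, 2.7]
width: 0.0128
finger_force: 30.0
```

```bash
python3 - <<'E'
from h import *; from go import *
o=robot.get_obs(); print(o['tool_pos'],o['wrist_force'],(o['tool_pos']-H[1])@dx,(o['tool_pos']-H[1])@dy)
E
```

```text
[0.64491899 0.16011407 0.17500649] [-0.17331696  1.88038847  2.67783475] -0.001246763692801687 0.0007288823257730543
```

Emit:
move_arm:
  deltas: [0,0,0,0,0,0,0.7,0,0,0,0,0,0,0.5,0,0,0,0,0,0,0.3,0,0,0,0,0,0,0,0,0,0,0,0,0,0,0,0,0,0,0,0,0]

```text
time: 19.85
tool_pos: [0.6445, 0.1594, 0.1732]
ee_rot: [-3.141, -0.0, 2.981]
wrist_force: [0.3, 0.4, 0.4]
width: 0.0463
finger_force: 0.0
```

```bash
python3 - <<'E'
from h import *
o=robot.get_obs(); print(o['tool_pos'],o['width'])
w=snap('wrist','w6.png'); P=cloud(w); s=snap('scene'); a=cv2.resize(s['image'][100:300,300:460,::-1],(480,600)); 
b=np.zeros((600,320,3),np.uint8); b[:400]=cv2.imread('pics/w6.png')[:,200:520]
cv2.imwrite('pics/c6.png',np.hstack([a,b]))
E
```

```text
[0.64452594 0.15937013 0.17324941] 0.04634597390208175
```

View pics/c6.png

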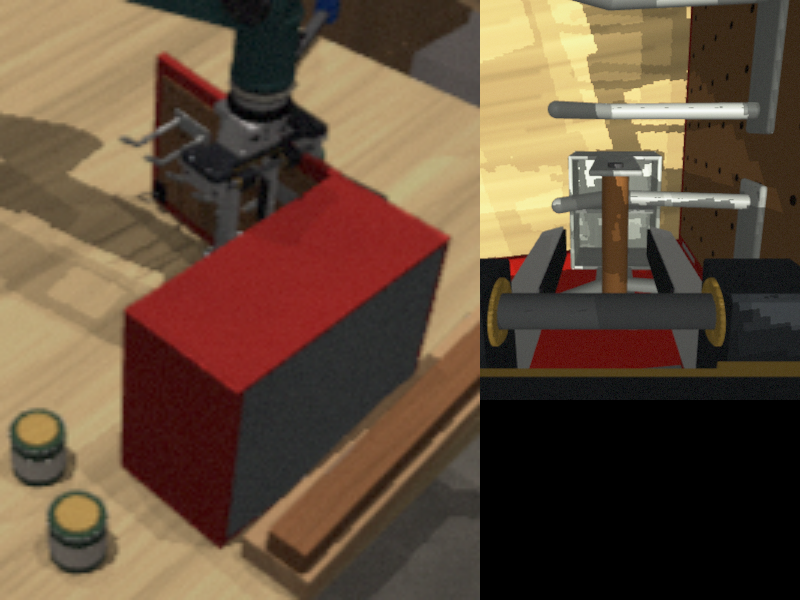

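The picture shows caddy 1 hanging with its handle over hook1's rods at (615,200). Rise and go to the second caddy.

Emit:
move_arm:
  deltas: [0,0,0,0,0,-3,-0.3,0,0,0,0,0,-7,-1,0,0,0,0,0,-12,-1,0,0,0,0,0,-15,-1,0,0,0.05,1.2,-3.6,-15,-1,0,0,0.1,2.5,-7.5,-15,-1,0,0,0.2,4,-12,-15,-1,0,0,0.3,5.5,-16.5,-15,-1]

```text
time: 20.75
tool_pos: [0.5629, 0.0043, 0.3235]
ee_rot: [-3.142, 0.0, 2.678]
wrist_force: [-0.1, -0.9, -0.1]
width: 0.0942
finger_force: 0.0
```

```bash
python3 - <<'E'
from h import *
o=robot.get_obs(); print(o['tool_pos'],to_tool(o,[.448,-.211,.0915],[np.pi,0,np.pi-.625]))
E
```

```text
[0.56288294 0.00432288 0.32348019] (array([-0.    ,  0.0004,  0.1609]), array([  0.65, -24.4 ,  23.2 ]))
```

Emit:
move_arm:
  deltas: [0,0,0.05,0.2,-4.5,1,-1,0,0,0.1,0.4,-9,3,-1,0,0,0.161,0.6,-13.5,5,-1,0,0,0.161,0.6,-18,7,-1,0,0,0.161,0.6,-22,9,-1,0,0,0.161,0.6,-24.4,11,-1,0,0,0.161,0.6,-24.4,13,-1]

```text
time: 21.45
tool_pos: [0.4484, -0.2131, 0.1929]
ee_rot: [-3.14, 0.001, 2.515]
wrist_force: [0.1, 0.6, 0.0]
width: 0.0942
finger_force: 0.0
```

```bash
python3 - <<'E'
from h import *; from m2 import handles
o=robot.get_obs(); print(o['tool_pos'],o['ee_rot'],to_tool(o,[.448,-.211,.0915],[np.pi,0,np.pi-.625]))
handles(snap('wrist'))
E
```

```text
[ 0.44840254 -0.21314358  0.19288808] [-3.14048975e+00  7.84707625e-04  2.51498738e+00] (array([-0.0011,  0.0008, -0.0016]), array([ 0.17,  0.16, 10.14]))
handle [ 320  157   16   95 1475] ctr [ 448.9 -212. ] [12.8 79.8] dir deg -35.9 zmean 0.1101 cloud [ 0.4479 -0.2113  0.1101]
handle [182 344  14  18 151] ctr [ 488.8 -398.3] [ 9.7 19.1] dir deg -65.3 zmean 0.1097 cloud [ 0.488  -0.398   0.1097]
```

Emit:
move_arm:
  deltas: [0,0,0,0.1,0.1,4,-1,0,0,0,0.1,0.1,8,-1,0,0,0,0.1,0.1,10,-1,0,0,0,0.1,0.1,10.1,-1,0,0,0,0.1,0.1,10.1,0,0,0,0,0.1,0.1,10.1,1,0,0,0,0.1,0.1,10.1,1,0,0,0,0.1,0.1,10.1,1]

```text
time: 22.3
tool_pos: [0.4506, -0.2094, 0.094]
ee_rot: [3.141, 0.003, 2.52]
wrist_force: [-0.3, 0.4, -0.2]
width: 0.0655
finger_force: 0.0
```

Emit:
move_arm:
  deltas: [0,0,0,0,0,0,1,0,0,0,0,0,0,1,0,0,0,0,0,0,1,0,0,0,0,0,0,1,0,0,0,0,0,0,1,0,0,0,0,0,0,1,0,0,0,0,0,0,1,0,0,0,0,0,0,1]

```text
time: 23.1
tool_pos: [0.4496, -0.2091, 0.0925]
ee_rot: [-3.141, -0.0, 2.52]
wrist_force: [-1.6, -0.2, 0.5]
width: 0.013
finger_force: 30.0
```

```bash
python3 go.py 2
```

```text
[ 0.4496 -0.2091  0.0925] [-3.141 -0.     2.52 ] 0.01297498220085675 [-1.6 -0.2  0.5] yaw 2.9808889803846896
up (array([0., 0., 0.]), array([  0. ,  -0. , -13.5]))
pre (array([-3.000e-04, -1.000e-04, -4.612e-01]), array([ 10.42,  28.86, -10.86]))
slide [0. 9. 0.]
```

Emit:
move_arm:
  deltas: [0,0,0,0,0,-1,1,0,0,0,0,0,-3,1,0,0,0,0,0,-6,1,0,0,0,0,0,-9,1,0,0,0,0,0,-11.2,1,0,0,0,0.3,0.8,-11.2,1,0,0,0,0.8,2.2,-11.2,1,0,0,0,1.4,4,-11.2,1]

```text
time: 23.9
tool_pos: [0.4609, -0.1667, 0.2023]
ee_rot: [3.142, -0.004, 2.519]
wrist_force: [-0.1, -0.4, -1.7]
width: 0.0133
finger_force: 30.0
```

Emit:
move_arm:
  deltas: [0,0,-0.05,0.8,2.4,0,1,0,0,-0.11,1.8,5,0,1,0,0,-0.17,2.8,8,0,1,0,0,-0.23,3.9,11,0,1,0,0,-0.29,5,14,0,1,0,0,-0.35,6,17,0,1,0,0,-0.41,7,19.5,0,1,0,0,-0.461,7.8,21.5,0,1]

```text
time: 24.7
tool_pos: [0.522, 0.055, 0.2017]
ee_rot: [3.141, -0.005, 2.985]
wrist_force: [-0.2, 0.7, -1.3]
width: 0.013
finger_force: 30.0
```

```bash
python3 go.py 2
```

```text
[0.522  0.055  0.2017] [ 3.141 -0.005  2.985] 0.012990439205578415 [-0.2  0.7 -1.3] yaw 2.9808889803846896
up (array([0., 0., 0.]), array([  0.07,   0.  , -13.5 ]))
pre (array([ 0.0003, -0.0051,  0.0044]), array([-0.61,  3.25,  0.06]))
slide [0. 9. 0.]
```

Emit:
move_arm:
  deltas: [0,0,0.003,-0.4,1.6,0,1,0,0,0.003,-0.6,2.8,0,1,0,0,0.003,-0.6,3.2,0,1,0,0,0.003,-0.6,3.2,0,1,0,0,0.003,-0.6,3.2,0,1,0,0,0.003,-0.6,3.2,0,1]

```text
time: 25.3
tool_pos: [0.5343, 0.0819, 0.2045]
ee_rot: [-3.141, -0.0, 2.977]
wrist_force: [-0.3, 0.0, -2.8]
width: 0.0128
finger_force: 30.0
```

```bash
python3 go.py 2;  python3 - <<'E'
from h import *
s=snap('scene'); a=cv2.resize(s['image'][100:300,300:460,::-1],(480,600)); w=snap('wrist')
b=np.zeros((600,320,3),np.uint8); b[:400]=w['image'][:,200:520,::-1]
cv2.imwrite('pics/c7.png',np.hstack([a,b]))
E
```

```text
[0.5343 0.0819 0.2045] [-3.141 -0.     2.977] 0.012832644652925055 [-0.3  0.  -2.8] yaw 2.9808889803846896
up (array([0., 0., 0.]), array([  0. ,  -0. , -13.5]))
pre (array([-0.0001, -0.    , -0.0042]), array([0.19, 0.4 , 0.35]))
slide [0. 9. 0.]
```

View pics/c7.png

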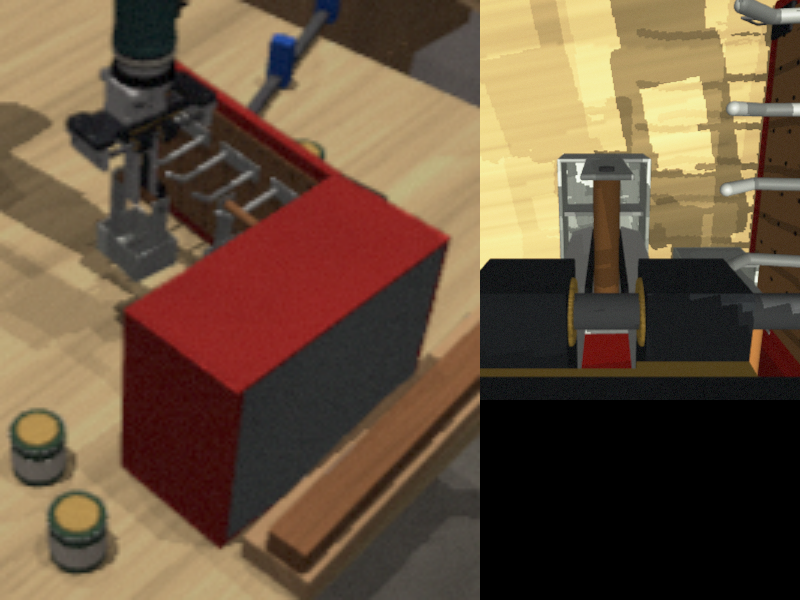

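Caddy 2 hangs upright in the grip at (605,230), aligned before hook2's rods (at rows 108 and 185). Caddy 1 is on hook1 behind. Slide and lower.

Emit:
move_arm:
  deltas: [0,0,-0.004,0.3,1,0,1,0,0,-0.004,0.3,2.5,0,1,0,0,-0.004,0.3,4,0,1,0,0,-0.004,0.3,5.5,0,1,0,0,-0.004,0.3,7,0,1,0,0,-0.004,0.3,8.5,0,1,0,0,-0.004,0.3,9.4,0,1,0,0,-0.004,0.3,9.4,0,1]

```text
time: 26.2
tool_pos: [0.5469, 0.1773, 0.2042]
ee_rot: [3.141, -0.0, 2.984]
wrist_force: [-0.0, -0.4, -2.5]
width: 0.0131
finger_force: 30.0
```

Emit:
move_arm:
  deltas: [0,0,0,0,0,0.5,1,0,0,0,0,0,1.2,1,0,0,0,0,0,1.9,1,0,0,0,0,0,2.5,1,0,0,0,0,0,2.9,1,0,0,0,0,0,3.1,1,0,0,0,0,0,3.1,1]

```text
time: 26.9
tool_pos: [0.5473, 0.1763, 0.1746]
ee_rot: [3.14, 0.002, 2.982]
wrist_force: [-0.6, 1.6, 2.1]
width: 0.0128
finger_force: 30.0
```

```bash
python3 - <<'E'
from h import *; from go import *
o=robot.get_obs(); print(o['tool_pos'],o['wrist_force'],(o['tool_pos']-H[2])@dx,(o['tool_pos']-H[2])@dy)
E
```

```text
[0.54725671 0.17629258 0.17463631] [-0.62409489  1.63471643  2.06114848] -0.001236994403076691 -0.00044698110450550353
```

Emit:
move_arm:
  deltas: [0,0,0,0,0,0,0.7,0,0,0,0,0,0,0.5,0,0,0,0,0,0,0.3,0,0,0,0,0,0,0,0,0,0,0,0,0,0,0,0,0,0,0,0,0]

```text
time: 27.5
tool_pos: [0.5468, 0.1756, 0.1733]
ee_rot: [-3.141, -0.0, 2.982]
wrist_force: [0.3, 0.3, -0.4]
width: 0.0462
finger_force: 0.0
```

Emit:
move_arm:
  deltas: [0,0,0,0,0,-3,-0.3,0,0,0,0,0,-7,-1,0,0,0,0,0,-12,-1,0,0,0,0,0,-15,-1,0,0,0,0,-3.6,-15,-1,0,0,0,0,-7.5,-15,-1,0,0,0,0,-12,-15,-1,0,0,0,0,-16.5,-15,-1]

```text
time: 28.3
tool_pos: [0.5202, 0.0115, 0.3235]
ee_rot: [-3.141, 0.0, 2.983]
wrist_force: [1.1, -0.6, 1.1]
width: 0.0939
finger_force: 0.0
```

```bash
python3 - <<'E'
from h import *
o=robot.get_obs(); print(o['tool_pos'],to_tool(o,[.453,-.392,.0915],[np.pi,0,np.pi-.209]))
s=snap('scene','s8.png'); a=cv2.resize(s['image'][100:300,300:460,::-1],(480,600)); cv2.imwrite('pics/c8.png',a)
E
```

```text
[0.5201877  0.0115343  0.32350736] (array([-0.0001,  0.0004,  0.0502]), array([  0.26, -40.91,  23.21]))
```

View pics/c8.png

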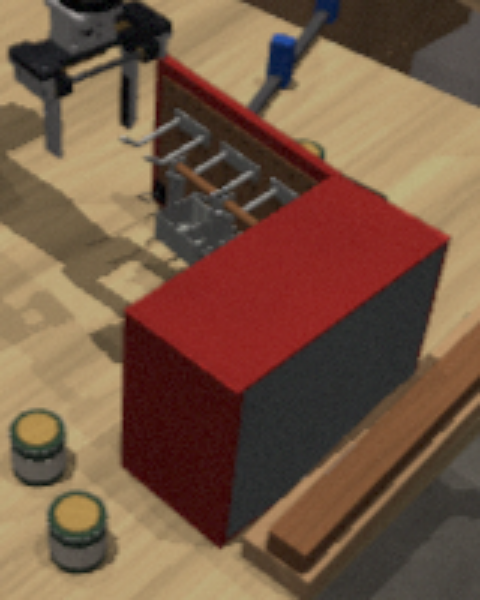

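Crop: caddy 2 hangs at (195,215) on the middle hook, and hook3 at (165,130) is free. On to the third.

Emit:
move_arm:
  deltas: [0,0,0.05,0,-4.5,0,-1,0,0,0.05,0,-9,0,-1,0,0,0.05,0,-13.5,0,-1,0,0,0.05,0.1,-18,0,-1,0,0,0.05,0.1,-22.5,0,-1,0,0,0.05,0.2,-27,0,-1,0,0,0.05,0.2,-31.5,0,-1,0,0,0.05,0.2,-36,0,-1]

```text
time: 29.15
tool_pos: [0.4608, -0.3439, 0.3235]
ee_rot: [3.142, 0.0, 2.932]
wrist_force: [0.3, -1.0, 0.1]
width: 0.0941
finger_force: 0.0
```

Emit:
move_arm:
  deltas: [0,0,0,0.2,-4.9,2,-1,0,0,0,0.2,-4.9,6,-1,0,0,0,0.2,-4.9,10,-1,0,0,0,0.2,-4.9,13,-1,0,0,0,0.2,-4.9,13,-1]

```text
time: 29.65
tool_pos: [0.447, -0.3876, 0.1871]
ee_rot: [3.135, -0.01, 2.931]
wrist_force: [-0.1, 0.0, -1.6]
width: 0.0937
finger_force: 0.0
```

```bash
python3 - <<'E'
from h import *; from m2 import handles
o=robot.get_obs(); print(o['tool_pos'],o['ee_rot'],to_tool(o,[.453,-.392,.0915],[np.pi,0,np.pi-.209]))
handles(snap('wrist'))
E
```

```text
[ 0.44698974 -0.38762493  0.18709525] [ 3.13481769 -0.00979201  2.93131507] (array([ 0.0068, -0.0098, -0.0013]), array([-0.77, -0.37,  9.55]))
handle [ 312  170   16   95 1499] ctr [ 454.  -394.4] [12.6 79.3] dir deg -12.3 zmean 0.1101 cloud [ 0.4527 -0.3939  0.1101]
```

Emit:
move_arm:
  deltas: [0,0,0,0,-0.1,4,-1,0,0,0,0,-0.1,8,-1,0,0,0,0,-0.1,10,-1,0,0,0,0,-0.1,10.2,-1,0,0,0,0,-0.1,10.2,0,0,0,0,0,-0.1,10.2,1,0,0,0,0,-0.1,10.2,1,0,0,0,0,-0.1,10.2,1]

```text
time: 30.5
tool_pos: [0.4497, -0.3914, 0.0933]
ee_rot: [-3.14, 0.003, 2.932]
wrist_force: [-0.1, -0.4, 0.4]
width: 0.0654
finger_force: 0.0
```

Emit:
move_arm:
  deltas: [0,0,0,0,0,0,1,0,0,0,0,0,0,1,0,0,0,0,0,0,1,0,0,0,0,0,0,1,0,0,0,0,0,0,1,0,0,0,0,0,0,1,0,0,0,0,0,0,1,0,0,0,0,0,0,1]

```text
time: 31.3
tool_pos: [0.449, -0.391, 0.0915]
ee_rot: [-3.141, 0.0, 2.932]
wrist_force: [-0.2, -0.8, 0.1]
width: 0.0132
finger_force: 30.0
```

```bash
python3 go.py 3
```

```text
[ 0.449  -0.391   0.0915] [-3.141  0.     2.932] 0.013183793063284712 [-0.2 -0.8  0.1] yaw 2.9808889803846896
up (array([0., 0., 0.]), array([-0.00e+00, -1.00e-02, -1.35e+01]))
pre (array([-0.0004,  0.0001, -0.0492]), array([ 11.58,  47.95, -10.97]))
slide [0. 9. 0.]
```

Emit:
move_arm:
  deltas: [0,0,0,0,0,-1,1,0,0,0,0,0,-3,1,0,0,0,0,0,-6,1,0,0,0,0,0,-9,1,0,0,0,0,0,-11.3,1,0,0,0,0.3,1,-11.3,1,0,0,0,0.8,3,-11.3,1,0,0,0,1.4,5.6,-11.3,1]

```text
time: 32.1
tool_pos: [0.4461, -0.3318, 0.2025]
ee_rot: [3.14, -0.003, 2.931]
wrist_force: [0.0, 0.6, -2.7]
width: 0.0132
finger_force: 30.0
```

Emit:
move_arm:
  deltas: [0,0,0,0.8,3.2,0,1,0,0,0,1.6,6.5,0,1,0,0,-0.01,2.4,10,0,1,0,0,-0.02,3.3,13.5,0,1,0,0,-0.03,4.2,17,0,1,0,0,-0.04,5.1,20.5,0,1,0,0,-0.049,6,24,0,1,0,0,-0.049,6.8,27,0,1]

```text
time: 32.9
tool_pos: [0.435, -0.0522, 0.2027]
ee_rot: [3.14, -0.003, 2.982]
wrist_force: [0.5, 0.5, -1.6]
width: 0.0129
finger_force: 30.0
```

```bash
python3 go.py 3
```

```text
[ 0.435  -0.0522  0.2027] [ 3.140e+00 -3.000e-03  2.982e+00] 0.012941966784780982 [ 0.5  0.5 -1.6] yaw 2.9808889803846896
up (array([0., 0., 0.]), array([  0.04,   0.02, -13.5 ]))
pre (array([ 0.0012, -0.0031,  0.0011]), array([ 2.39, 15.25,  0.19]))
slide [0. 9. 0.]
```

Emit:
move_arm:
  deltas: [0,0,0,0.7,3.2,0,1,0,0,0,1.3,6.4,0,1,0,0,0,1.9,9.4,0,1,0,0,0,2.4,12,0,1,0,0,0,2.8,14,0,1,0,0,0,2.8,14.8,0,1,0,0,0,2.8,14.8,0,1,0,0,0,2.8,14.8,0,1]

```text
time: 33.7
tool_pos: [0.4323, 0.0952, 0.2038]
ee_rot: [-3.141, -0.001, 2.981]
wrist_force: [-0.0, 0.4, -1.1]
width: 0.0129
finger_force: 30.0
```

Emit:
move_arm:
  deltas: [0,0,0,0,0,0,1,0,0,0,0,0,0,1,0,0,0,0,0,0,1]

```text
time: 34.0
tool_pos: [0.4328, 0.0951, 0.2045]
ee_rot: [-3.142, 0.0, 2.98]
wrist_force: [0.4, -0.7, -1.4]
width: 0.0127
finger_force: 30.0
```

```bash
python3 go.py 3;  python3 - <<'E'
from h import *
from go import H,dx,dy
w=snap('wrist'); P=cloud(w); Z=P[...,2]; hsv=cv2.cvtColor(w['image'],cv2.COLOR_RGB2HSV)
m=(hsv[...,0]<18)&(hsv[...,1]>110)&(hsv[...,2]>50)&(abs(Z-.22)<.012)&(P[...,1]<.14)
o=robot.get_obs(); a=(P[m]-o['tool_pos']); print(m.sum(),'handle along dy',np.percentile(a@dy,[1,99]),'z',a[:,2].max(), 'far upright max',np.percentile((P[(Z>.15)&(P[...,1]<.14)]-o['tool_pos'])@dy,[.5,1,2]))
E
```

```text
[0.4328 0.0951 0.2045] [-3.142  0.     2.98 ] 0.012737541101363695 [ 0.4 -0.7 -1.4] yaw 2.9808889803846896
up (array([0., 0., 0.]), array([ -0. ,  -0. , -13.5]))
pre (array([-0.    ,  0.0001, -0.0014]), array([-0.16,  0.74,  0.35]))
slide [0. 9. 0.]
2583 handle along dy [-0.03368546  0.04278769] z 0.022188853717832774 far upright max [-0.06569577 -0.06569577 -0.03868952]
```

Emit:
move_arm:
  deltas: [0,0,0,0.3,1,0,1,0,0,0,0.3,2.5,0,1,0,0,0,0.3,4,0,1,0,0,0,0.3,5.5,0,1,0,0,0,0.3,7,0,1,0,0,0,0.3,8.5,0,1,0,0,0,0.3,9.7,0,1,0,0,0,0.3,9.7,0,1]

```text
time: 34.85
tool_pos: [0.4454, 0.1935, 0.2043]
ee_rot: [3.141, -0.0, 2.983]
wrist_force: [-0.2, 0.4, -3.0]
width: 0.0129
finger_force: 30.0
```

Emit:
move_arm:
  deltas: [0,0,0,0,0,0.5,1,0,0,0,0,0,1.2,1,0,0,0,0,0,1.9,1,0,0,0,0,0,2.5,1,0,0,0,0,0,2.9,1,0,0,0,0,0,3.1,1,0,0,0,0,0,3.1,1]

```text
time: 35.55
tool_pos: [0.4457, 0.1923, 0.1741]
ee_rot: [3.14, 0.001, 2.981]
wrist_force: [-0.1, 0.4, -0.1]
width: 0.0135
finger_force: 30.0
```

```bash
python3 - <<'E'
from h import *; from go import *
o=robot.get_obs(); print(o['tool_pos'],o['wrist_force'],(o['tool_pos']-H[3])@dx,(o['tool_pos']-H[3])@dy)
E
```

```text
[0.44565962 0.19232185 0.17405104] [-0.0965546   0.43038313 -0.06498549] -0.0006102972932945293 -0.004495967202897613
```

Emit:
move_arm:
  deltas: [0,0,0,0,0,0.1,1,0,0,0,0,0,0.2,1,0,0,0,0,0,0.2,0.7,0,0,0,0,0,0.2,0.5,0,0,0,0,0,0.2,0.3,0,0,0,0,0,0.2,0,0,0,0,0,0,0.2,0,0,0,0,0,0,0.2,0]

```text
time: 36.35
tool_pos: [0.4451, 0.1918, 0.1711]
ee_rot: [-3.141, -0.001, 2.981]
wrist_force: [0.3, -0.4, -0.7]
width: 0.0465
finger_force: 0.0
```

Emit:
move_arm:
  deltas: [0,0,0,0,0,-3,0,0,0,0,0,0,-7,0,0,0,0,0,0,-12,0,0,0,0,0,0,-15,0,0,0,0,0,0,-15,0]

```text
time: 36.85
tool_pos: [0.447, 0.1924, 0.3274]
ee_rot: [3.137, 0.01, 2.981]
wrist_force: [-0.6, -0.9, 0.8]
width: 0.0475
finger_force: 0.0
```

```bash
python3 - <<'E'
from h import *; from go import *
o=robot.get_obs(); print(o['tool_pos'],o['ee_rot'])
w=snap('wrist'); P=cloud(w); Z=P[...,2]; hsv=cv2.cvtColor(w['image'],cv2.COLOR_RGB2HSV)
m=((hsv[...,0]<18)&(hsv[...,1]>110)&(hsv[...,2]>50)&(abs(Z-.188)<.01)&((P-H[3])@dx>-.04)).astype(np.uint8)
n,l,st,_=cv2.connectedComponentsWithStats(m)
for i in range(1,n):
    if st[i,4]>100:
        r=P[l==i]-H[3]; print(st[i],'a',np.median(r@dx),'b',np.percentile(r@dy,[1,99]),'z',r[:,2].max())
s=snap('scene','s9.png'); a=cv2.resize(s['image'][100:300,300:460,::-1],(480,600))
b=np.zeros((600,320,3),np.uint8); b[:400]=w['image'][:,300:620,::-1]; cv2.imwrite('pics/c9.png',np.hstack([a,b]))
t=snap('top'); Q=cloud(t); hs=cv2.cvtColor(t['image'],cv2.COLOR_RGB2HSV)
k=(abs(Q[...,2]-.072)<.012)&(Q[...,1]>.3)&(Q[...,0]<.68)&(Q[...,0]>.4)&(hs[...,0]>15)&(hs[...,0]<35)&(hs[...,1]>90); print('tin',k.sum(),Q[k].mean(0))
E
```

```text
[0.44696722 0.19244001 0.3274109 ] [3.13693348 0.00974572 2.98073576]
[ 323  156   14   78 1007] a -0.0042790514268496605 b [-0.03789991  0.03912176] z 0.008596483898358653
[323 253  13  40 507] a -0.004425603454807315 b [0.06114314 0.10626398] z 0.008474243926244851
[323 337  13  31 368] a -0.004661679610472353 b [0.15980489 0.20027937] z 0.008662179661582559
tin 52 [0.57515022 0.43698873 0.07137575]
```

View pics/c9.png

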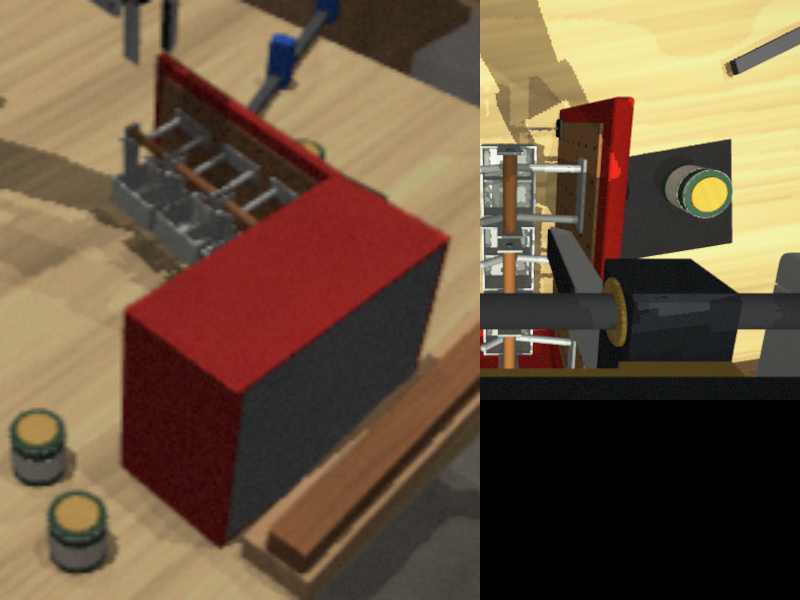

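Picture: all three caddies hang in line on their hooks (scene crop (140,170) to (230,235); wrist crop handles at column 510). The tin on the mat (700,193) may have been moved, so measure it.

```bash
python3 - <<'E'
from h import *
w=snap('wrist'); P=cloud(w); hs=cv2.cvtColor(w['image'],cv2.COLOR_RGB2HSV)
k=(abs(P[...,2]-.072)<.012)&(P[...,1]>.3)&(hs[...,0]>15)&(hs[...,0]<35)&(hs[...,1]>90); print('tin',k.sum(),P[k].mean(0))
bl=(P[...,2]<.02)&(P[...,1]>.3)&(hs[...,2]<70)&(hs[...,1]<90); p=P[bl]; 
n,l,st,_=cv2.connectedComponentsWithStats(bl.astype(np.uint8)); i=1+st[1:,4].argmax(); q=P[l==i]; print('mat',cv2.boxPoints(cv2.minAreaRect((q[:,:2]*1000).astype(np.float32))).round())
t=snap('top'); Q=cloud(t); hs=cv2.cvtColor(t['image'],cv2.COLOR_RGB2HSV)
k=(abs(Q[...,2]-.072)<.012)&(Q[...,1]>.3)&(Q[...,0]<.68)&(Q[...,0]>.3)&(hs[...,0]>15)&(hs[...,0]<35); v,u=np.nonzero(k); print(u.mean(),v.mean(),len(u),Q[k].mean(0))
E
```

```text
tin 1056 [0.51968577 0.46001328 0.07251363]
mat [[461. 535.]
 [462. 359.]
 [630. 360.]
 [629. 536.]]
178.49180327868854 194.4262295081967 61 [0.54902551 0.45768522 0.07148652]
```

The tin stands unmoved at (0.520, 0.460), well inside the mat. Go over the door to its outer side, closed fingers, rotated to face it.

Emit:
move_arm:
  deltas: [0,0,0.1,0.4,2,0,1,0,0,0.24,1,5,0,1,0,0,0.38,2,8,0,1,0,0,0.52,3,11,0,1,0,0,0.66,3.5,13,0,1,0,0,0.8,3.8,14.5,0,1,0,0,0.94,3.8,14.5,0,1,0,0,1.08,3.8,14.5,0,1]

```text
time: 37.9
tool_pos: [0.4303, 0.3415, 0.319]
ee_rot: [-3.137, 0.001, 1.896]
wrist_force: [0.4, 0.1, 0.3]
width: 0.0004
finger_force: 0.0
```

Emit:
move_arm:
  deltas: [0,0,0.14,0,0,0,1,0,0,0.28,0,0,0,1,0,0,0.4,0,0,0,1,0,0,0.491,0,0,0,1,0,0,0.491,0,0,0,1,0,0,0.491,0,0,0,1]

```text
time: 38.5
tool_pos: [0.4307, 0.341, 0.3201]
ee_rot: [-3.14, 0.002, 1.412]
wrist_force: [-0.4, -0.5, 0.7]
width: 0.0002
finger_force: 0.0
```

```bash
cat > cl.py <<'E'
from h import *
hinge=np.array([.716,.228,0]); o=robot.get_obs(); p=o['tool_pos']; yaw=o['ee_rot'][2]
n=np.array([np.cos(yaw),np.sin(yaw),0]); y=np.array([np.sin(yaw),-np.cos(yaw),0])
# with the tool square to the door: door angle, distance of TCP outside the outer face, from the hinge
print(p.round(4),'yaw',yaw.round(4),'door angle',round(np.pi-.0515-yaw,4),'out of face',((p-hinge)@n-.016).round(4),'r',(-(p-hinge)@y).round(4),'w',o['width'],o['wrist_force'].round(1))
E
python3 cl.py
```

```text
[0.4307 0.341  0.3201] yaw 1.4117 door angle 1.6784 out of face 0.0503 r 0.2996 w 0.00024571177498110345 [-0.4 -0.5  0.7]
```

Emit:
move_arm:
  deltas: [0,0,0,0,0,4,1,0,0,0,0,0,8,1,0,0,0,0,0,11,1,0,0,0,-1.5,0,11,1,0,0,0,-2.8,0,11,1,0,0,0,-3.6,0,11,1,0,0,0,-4.1,0,11,1,0,0,0,-4.1,0,11,1]

```text
time: 39.3
tool_pos: [0.4254, 0.3006, 0.214]
ee_rot: [3.138, -0.003, 1.409]
wrist_force: [0.8, 1.7, 0.6]
width: 0.0007
finger_force: 0.6
```

```bash
python3 cl.py
```

```text
[0.4254 0.3006 0.214 ] yaw 1.4089 door angle 1.6812 out of face 0.0088 r 0.2985 w 0.0007094045024901623 [0.8 1.7 0.6]
```

Contact. Sweep along the arc, with the same rows each call since the tool turns with the door.

Emit:
move_arm:
  deltas: [0,0,-0.05,-1.5,-0.08,0,1,0,0,-0.1,-3.01,-0.1,0,1,0,0,-0.15,-4.51,-0.03,0,1,0,0,-0.2,-6.01,0.11,0,1,0,0,-0.25,-7.5,0.33,0,1,0,0,-0.3,-8.97,0.62,0,1,0,0,-0.35,-10.44,0.98,0,1,0,0,-0.4,-11.88,1.41,0,1]

```text
time: 40.1
tool_pos: [0.4198, 0.1817, 0.2129]
ee_rot: [3.139, -0.002, 1.813]
wrist_force: [0.9, 2.9, -0.3]
width: 0.0001
finger_force: 1.0
```

```bash
python3 cl.py
```

```text
[0.4198 0.1817 0.2129] yaw 1.8129 door angle 1.2772 out of face 0.01 r 0.2987 w 5.37024988295626e-05 [ 0.9  2.9 -0.3]
```

Emit:
move_arm:
  deltas: [0,0,-0.05,-1.5,-0.08,0,1,0,0,-0.1,-3.01,-0.1,0,1,0,0,-0.15,-4.51,-0.03,0,1,0,0,-0.2,-6.01,0.11,0,1,0,0,-0.25,-7.5,0.33,0,1,0,0,-0.3,-8.97,0.62,0,1,0,0,-0.35,-10.44,0.98,0,1,0,0,-0.4,-11.88,1.41,0,1]

```text
time: 40.9
tool_pos: [0.4617, 0.0695, 0.2127]
ee_rot: [3.139, -0.001, 2.213]
wrist_force: [0.2, 2.6, 0.6]
width: 0.0004
finger_force: 1.1
```

Emit:
move_arm:
  deltas: [0,0,-0.05,-1.5,-0.08,0,1,0,0,-0.1,-3.01,-0.1,0,1,0,0,-0.15,-4.51,-0.03,0,1,0,0,-0.2,-6.01,0.11,0,1,0,0,-0.25,-7.5,0.33,0,1,0,0,-0.3,-8.97,0.62,0,1,0,0,-0.35,-10.44,0.98,0,1,0,0,-0.4,-11.88,1.41,0,1]

```text
time: 41.7
tool_pos: [0.5437, -0.0173, 0.2127]
ee_rot: [3.14, -0.0, 2.613]
wrist_force: [-1.8, 3.2, 0.8]
width: 0.0002
finger_force: 1.3
```

```bash
python3 cl.py
```

```text
[ 0.5437 -0.0173  0.2127] yaw 2.6129 door angle 0.4772 out of face 0.009 r 0.2987 w 0.00020647826732721517 [-1.8  3.2  0.8]
```

Emit:
move_arm:
  deltas: [0,0,-0.05,-1.5,-0.08,0,1,0,0,-0.1,-3.01,-0.1,0,1,0,0,-0.15,-4.51,-0.03,0,1,0,0,-0.2,-6.01,0.11,0,1,0,0,-0.25,-7.5,0.33,0,1,0,0,-0.3,-8.97,0.62,0,1,0,0,-0.34,-10.15,0.91,0,1,0,0,-0.37,-11.02,1.14,0,1]

```text
time: 42.5
tool_pos: [0.6445, -0.0634, 0.2123]
ee_rot: [3.141, -0.001, 2.982]
wrist_force: [-3.2, 0.7, 0.3]
width: 0.0004
finger_force: 1.3
```

```bash
python3 cl.py
```

```text
[ 0.6445 -0.0634  0.2123] yaw 2.9819 door angle 0.1082 out of face 0.0083 r 0.2991 w 0.0004100939952927285 [-3.2  0.7  0.3]
```

Emit:
move_arm:
  deltas: [0,0,-0.03,-0.9,-0.06,0,1,0,0,-0.06,-1.8,-0.09,0,1,0,0,-0.08,-2.4,-0.1,0,1,0,0,-0.1,-3,-0.1,0,1,0,0,-0.11,-3.3,-0.09,0,1,0,0,-0.118,-3.55,-0.08,0,1,0,0,-0.125,-3.75,-0.08,0,1]

```text
time: 43.2
tool_pos: [0.681, -0.0707, 0.2116]
ee_rot: [3.141, 0.0, 3.105]
wrist_force: [-2.5, 1.3, 1.6]
width: 0.0005
finger_force: 1.3
```

Emit:
move_arm:
  deltas: [0,0,0,-0.15,0,0,1,0,0,0,-0.3,0,0,1,0,0,0,-0.3,0,0,1]

```text
time: 43.5
tool_pos: [0.683, -0.0708, 0.2116]
ee_rot: [-3.142, -0.002, 3.105]
wrist_force: [-5.1, 0.6, 2.4]
width: 0.0004
finger_force: 2.8
```

```bash
python3 cl.py
```

```text
[ 0.683  -0.0708  0.2116] yaw 3.1046 door angle -0.0145 out of face 0.006 r 0.2999 w 0.00037942377870541194 [-5.1  0.6  2.4]
```

Emit:
move_arm:
  deltas: [0,0,0,-0.1,0,0,1,0,0,0,-0.2,0,0,1,0,0,0,-0.2,0,0,1]

```text
time: 43.8
tool_pos: [0.6837, -0.0709, 0.2116]
ee_rot: [3.142, -0.005, 3.105]
wrist_force: [-9.5, 2.1, 3.6]
width: 0.0006
finger_force: 4.5
```

Hard stop reached (0.7 mm for 2 mm commanded). Draw back and check that it stays.

Emit:
move_arm:
  deltas: [0,0,0,0.5,0,0,1,0,0,0,1.5,0,0,1,0,0,0,3.5,0,0,1,0,0,0,6,0,0,1,0,0,0,9,0,-3,1,0,0,0,12,0,-8,1,0,0,0,15,0,-12,1,0,0,0,18,0,-12,1]

```text
time: 44.6
tool_pos: [0.5074, -0.0651, 0.3374]
ee_rot: [-3.139, 0.012, 3.104]
wrist_force: [0.2, -1.2, 0.3]
width: 0.0002
finger_force: 0.0
```

Emit:
move_arm:
  deltas: [0,0,0,2,-5,0,1,0,0,0,4,-10,0,1,0,0,0,4,-14,0,1,0,0,0,4,-18,0,1,0,0,0,4,-22,0,1,0,0,0,4,-22,0,1,0,0,0,4,-22,0,1,0,0,0,4,-22,0,1]

```text
time: 45.4
tool_pos: [0.4584, -0.2821, 0.3317]
ee_rot: [-3.141, 0.001, 3.105]
wrist_force: [-0.1, 0.5, -0.0]
width: 0.0002
finger_force: 0.0
```

```bash
python3 - <<'E'
from h import *
s=snap('scene','s10.png'); t=snap('top','t10.png'); P=cloud(t);Z=P[...,2]; hs=cv2.cvtColor(t['image'],cv2.COLOR_RGB2HSV)
red=((hs[...,0]<8)|(hs[...,0]>172))&(hs[...,1]>120)&(Z<.24)&(Z>.04)&(P[...,0]<.75)&(P[...,0]>.45)&(P[...,1]>-.12)&(P[...,1]<.23)
q=P[red]; print(len(q),np.polyfit(q[:,1],q[:,0],1),'was .0515 .6888')
k=(abs(Z-.072)<.012)&(P[...,1]>.3)&(P[...,0]<.68)&(P[...,0]>.3)&(hs[...,0]>15)&(hs[...,0]<35)&(hs[...,1]>90); print('tin',k.sum(),P[k].mean(0))
cv2.imwrite('pics/f10.png',np.hstack([s['image'][60:360,60:480,::-1],t['image'][70:370,140:500,::-1]]))
E
```

```text
1672 [0.0511413 0.6888209] was .0515 .6888
tin 199 [0.55518066 0.43871069 0.07182643]
```

View pics/f10.png

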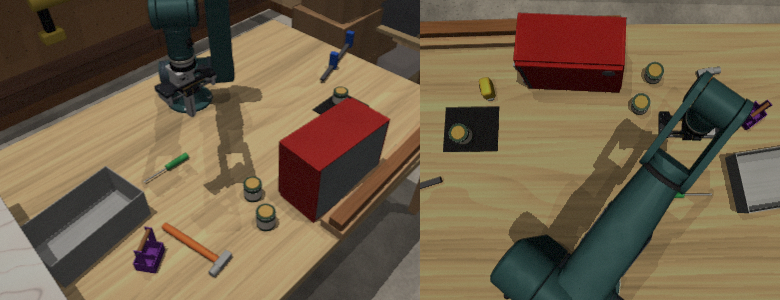

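The door sits in its shut plane again and holds. The tin is upright on the mat at (459,133), no grey caddies are left on the bench, and the hammer, screwdriver, tape and purple caddy are untouched. Handing in.

```bash
python3 -c "
from bench import robot
print(robot.close_job())"
```

```text
the job is handed in; nothing more can be done
None
```

The job is done and handed in at about 45 s: the tin stands upright on the mat, all three grey caddies hang on their own hooks, and the door is shut and held by its catch; the hammer, tape measure, screwdriver and purple caddy were not touched.

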